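# Check the sample cooler with a contact thermometer

### The arm

A 7-joint arm with a two-finger parallel gripper is mounted at the origin on the work surface. World frame = base frame: x ahead of the robot, y to its left, z up, the work surface at z = 0. Lengths are in m, angles in rad, forces in N, time in s.
With the tool pointing down it reaches from about 0.35 to 0.775 m from the base axis. Payload 3.1 kg.
Tool frame: the origin (TCP) lies between the finger pads; the fingertips stand 8 mm ahead of it and the grasp point (between the pads) lies 11 mm behind it (tip_reach is the distance from the TCP to the fingertips, in m); z points along the fingers, y is the direction in which the jaws open and shut (so a half turn about z gives the same grasp; the last joint's range is limited). The gripper opens to 85 mm and grips with 20 to 120 N. Pads are 22 mm wide; open, the fingers measure 114 mm over their backs; the gripper's body (76 mm by 85 mm) begins 54 mm behind the grasp point. The pads swing forward as they close: fully open they stand 13 mm farther back than shut.
Start: joints at [-0.042, 0.311, 0.014, 1.512, -0.004, 1.319, -0.027], TCP at [0.55, 0, 0.239] pointing down, gripper open.
Joint ranges: [-2.7, 2.7], [-0.3, 1.91], [-1.27, 1.3], [0.12, 2.57], [-1.44, 4.58], [0.2, 2.03], [-3.05, 3.05]. Speed limits (rad/s): [2.79, 2.79, 3.14, 3.14, 3.14, 3.14, 3.14].

### API

Orientations are given as a 3x3 rotation matrix whose columns are the frame's x, y, z axes.
In Python, from cell import sense, read_camera, hand_in, tip_reach gives the robot as it stands. The module is installed in compiled form; this text tells all that it offers.
- The arm moves only by the tool drive_tool, never from a script. Its argument "series" is one flat list of numbers, 7 for each row, row after row: the shift along the tool's x, y, z in m, then the turn, a rotation vector about the tool's x, y, z in degrees, then the closure in counts, from 0 (fully open) to 255 (shut). A call has exactly 5 rows; each row shifts and turns the commanded pose from where the row before left it, along the tool's axes as they then stand; what a row does not reach is not made up. A row lasts 1/12 s, in which the tool goes at most 41.7 mm and 7.16 degrees, less where a joint would pass 70% of its speed; a pose out of reach is approached as far as the arm can. A call is refused whole if a number of a shift passes 0.0417 or a number of a turn 7.16, either way. A call with a gripper value outside its range is refused whole. The fingers move at their own pace and stop on an object; "grip_force" is the grip in N (left out, the last holds). Time passes only in rows, so rows that do not move let the fingers close, or fill a call up. It gives the time, the measured TCP pose, the force and the opening at its end, in the units of the state.
- sense(): the state, without advancing time (a new reading comes with each control period).
- read_camera(name): name is "scene" or "side" or "wrist"; returns a dict with "color" (480x640x3 uint8, red, green, blue), "intrinsics" (3x3 intrinsics, pixels), "R" (3x3) and "t" (3): a world point X has camera coordinates R X + t. Camera axes: x right, y down, z forward; pixel columns grow to the right and rows downward; lengths in m; the calibration is good to about 2 mm. A picture is of the moment at which its call begins. There is no depth.
- hand_in(): hands the job in, once; it reports no verdict.
The state is a dict: "t": time; "q": joint angles; "qvel": joint speeds; "joint_efforts": joint torques, N m; "tool_pos": TCP position; "ee_rot": TCP orientation; "force": force on the tool from outside, world axes, zero at the start; "ft_torque": the same for the moment, N m; "grip_width": finger opening in m.
Only numpy, scipy, OpenCV 4.12 (cv2) and the standard library are available. Lean on these libraries where they do the work, as an engineer would, in place of code of your own. Each camera call takes 0.05 s, during which the arm holds its last target.

### The job

The cordless contact thermometer has been left lying on the table: first set it home in its sloping cradle and let go of it, so that it wakes. Then, holding the thermometer upright, press its sprung foot gently in on the middle of each of the sample cooler's three round brass check pads for about a second, first the pad nearest the control panel, then the middle one, then the farthest. Finish by putting it back home in the cradle, and leave the sample tubes and everything else on the table where they are.

Things in the scene. Friction and masses are not known exactly. Their poses are not given: they have to be found in the camera images.
- thermometer: cordless contact thermometer, 200 mm long, about 140 g: white handle 125 mm long, 26 wide (y), 22 thick (z), display on its +z face, steel stem of 8 mm diameter, sprung foot. Origin on its axis 128 mm from the foot's face, near the centre of mass; x runs from the foot to the handle's end; handle from x -53 to +72 mm. Starts flat on the table, display up, origin 11 mm high, foot away from the robot
- foot_face (a point): centre of the flat face of the sprung foot, a copper disc of 16 mm diameter and 6 mm thick at the end of the stem (x = -128 mm of the thermometer when not pressed)
- foot (a joint): how far the sprung foot is pushed in towards the handle, m: 0 out, 0.008 at its stop; it takes about 1 N to start and 0.5 N more for each mm
- shoulder (a point): on the thermometer's axis, at the lower end face of the handle where the stem begins (x = -53 mm)
- handle_end (a point): centre of the top end face of the thermometer's handle (x = +72 mm)
- cradle: desk cradle, screwed down: base plate 170 x 90 x 12 mm; two black posts carry a black rail 16 mm wide that slopes up at 45 degrees towards the cradle's +x. The thermometer lies on the rail, handle up the slope, display up, foot hanging free at the low end; it goes in and out square to the slope. Handle sides are free to grip from 20 mm above the shoulder up. Origin under the plate's middle, z up
- seat (a point): point of the cradle where shoulder lies when fully home, 88 mm above the table. Here a fork with a 14 mm slot, open on the upper side, takes the stem and stops the handle's shoulder; two cheeks 30 mm apart with flared tops keep the handle's lowest 17 mm central
- seat_end (a point): point of the cradle where handle_end lies when fully home, 125 mm up the 45-degree slope from seat, 176 mm above the table; the rail ends 44 mm below it, so the handle's end stands free
- cooler: sample block cooler, fixed: white housing 180 x 190 mm, 72 mm high, with an aluminium block whose top, at 76 mm, has twelve tube wells in three rows (30 mm apart along y, 37 mm along x) and three check pads. The sloping control panel with display and dial is along its -x side. Origin under the middle of the housing; z up
- pad1 (a point): middle of the top of the check pad nearest the control panel: a round brass disc of 26 mm diameter, 2 mm proud of the block, 78 mm above the table
- pad2 (a point): middle of the top of the second check pad, in the middle of the block, like the first
- pad3 (a point): middle of the top of the check pad farthest from the control panel, like the first
- tube1: capped sample tube, 16 mm in diameter with a 19 mm cap, 100 mm long, standing loose in a well beside the pads (nearest wells are 30 mm from a pad's centre); origin at its bottom, 26 mm above the table. Leave it there
- tube2: sample tube like tube1, 100 mm long, leave it there
- tube3: sample tube like tube1 but 118 mm long, so its cap reaches 144 mm above the table, leave it there
- tube4: sample tube like tube3, 118 mm long, leave it there
- bottle1: white pump bottle of hand sanitiser, 64 mm in diameter and 180 mm high, standing in the middle beyond the thermometer; origin under its middle. Leave it there
- bottle2: white pump bottle, 60 mm in diameter and 165 mm high; origin under its middle. Leave it there
- phone1: black mobile phone lying flat, 155 x 75 x 9 mm; origin under its middle. Leave it there
- phone2: black mobile phone lying flat, 155 x 75 x 9 mm; origin under its middle. Leave it there
- swab_box: white carton of swabs, 70 x 160 x 50 mm; origin under its middle. Leave it there
- marker: black marker pen, 130 x 16 x 16 mm; origin under its middle. Leave it there
Not all that is in view belongs to the job. Of the things shaped like the thermometer, the white one is meant. What is shaped like the cradle but green is not meant.

How it is judged:
On the way, in this order (a step that is already met when the one before it is completed fails the run):
1. the thermometer lies home in its cradle, let go of (distance between shoulder and seat below 0.012 m and distance between handle_end and seat_end below 0.018 m and contact force between thermometer and the fingers below 0.05 N), for 0.3 s.
2. the upright thermometer's foot is pressed on the pad nearest the control panel (distance between foot_face and pad1 below 0.008 m and value of joint foot above 0.001 m and angle between thermometer's own x axis and vertical below 0.18 rad), for 0.5 s.
3. then on the middle pad (distance between foot_face and pad2 below 0.008 m and value of joint foot above 0.001 m and angle between thermometer's own x axis and vertical below 0.18 rad), for 0.5 s.
4. then on the farthest pad (distance between foot_face and pad3 below 0.008 m and value of joint foot above 0.001 m and angle between thermometer's own x axis and vertical below 0.18 rad), for 0.5 s.
At the end, for the whole second after the job is handed in: The thermometer lies in its cradle, let go of and at rest, shoulder within 12 mm and handle end within 18 mm of home. On the way it was docked once, then pressed at least 1 mm, upright within 10 degrees and 8 mm from the pad's centre, for 0.5 s on each pad in order; nothing else moved (all of step 1 and linear speed of thermometer below 0.02 m/s); the robot touches nothing.
It fails at once if the thermometer is pressed on the cooler with more than 20 N (contact force between thermometer and cooler above 20 N).
It fails at once if a sample tube is shifted by more than 10 mm (distance of any of tube1, tube2, tube3, tube4 from where it was at the start of the episode above 0.01 m).
It fails at once if a bystander on the table is shifted by more than 25 mm (distance of any of bottle1, bottle2, phone1, phone2, swab_box, marker from where it was at the start of the episode above 0.025 m).
It also fails if it takes over 72 s, if anything falls off the work surface, if the arm or the gripper's body presses on something with over 40 N, if the wrist force passes 120 N, or if a joint passes its speed limit or range.

## Working session

There is one attempt and no reset: what is moved stays moved. The work goes in short steps, Python scripts to look and compute and a tool call to move; the robot and the scene stay as the last step left them, time stands still between calls to the robot, and variables do not carry over. Pictures are saved under pics/ and viewed, and the job is handed in when it is done.

Besides the shell and the picture viewer there is one more tool, called after "Call:" as name(argument=value, ...), one argument or row to a line, values as JSON. drive_tool: Moves the arm, as the interface text tells. Its arguments: {"type":"object","properties":{"series":{"type":"array","items":{"type":"number"}},"grip_force":{"type":"number"}},"required":["series"]}

```bash
mkdir -p pics; python3 - <<'E'
from cell import sense, read_camera, tip_reach
import cv2,numpy as np
s=sense(); print(s['t'],s['tool_pos'],s['ee_rot'],s['grip_width'],tip_reach)
for n in("scene","side","wrist"):
    c=read_camera(n); cv2.imwrite(f"pics/{n}0.png",c['color'][:,:,::-1]); np.savez(f"pics/{n}0.npz",**c)
    print(n,c['intrinsics'].tolist(),(-c['R'].T@c['t']).round(3),c['R'].round(3).tolist())
E
```

```text
0.0 [ 5.49282780e-01 -9.40847372e-06  2.38197063e-01] [[-7.20924862e-05  9.99997136e-01 -2.39204950e-03]
 [ 9.99999987e-01  7.17454695e-05 -1.45156356e-04]
 [-1.44984321e-04 -2.39205993e-03 -9.99997129e-01]] 0.08500347310492556 0.008
scene [[454.49657504131534, 0.0, 317.5745695804487], [0.0, 454.49657504131534, 251.69000947828283], [0.0, 0.0, 1.0]] [ 1.182 -0.188  0.829] [[0.332, 0.943, -0.011], [0.675, -0.245, -0.696], [-0.659, 0.224, -0.718]]
side [[549.4270565094893, 0.0, 327.2240561294987], [0.0, 549.4270565094893, 244.0867054226326], [0.0, 0.0, 1.0]] [-0.084 -0.717  0.729] [[0.777, -0.629, -0.002], [-0.324, -0.398, -0.858], [0.539, 0.668, -0.513]]
wrist [[344.4226718841614, 0.0, 321.22787413765303], [0.0, 344.4226718841614, 238.41015248560953], [0.0, 0.0, 1.0]] [0.549 0.083 0.374] [[1.0, 0.001, -0.002], [0.001, -0.947, 0.321], [-0.002, -0.321, -0.947]]
```

View pics/scene0.png

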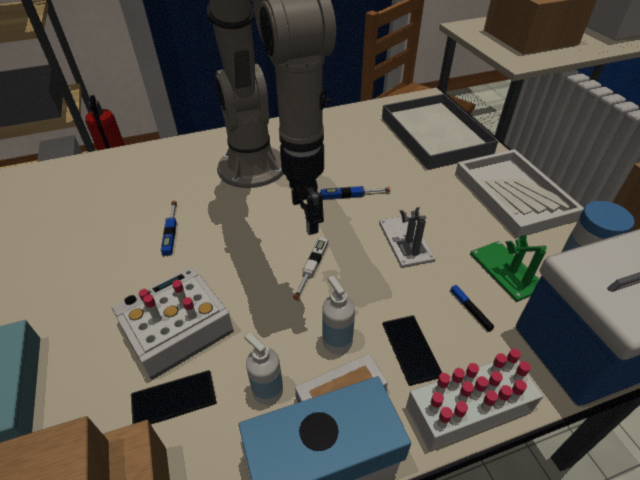

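View pics/side0.png

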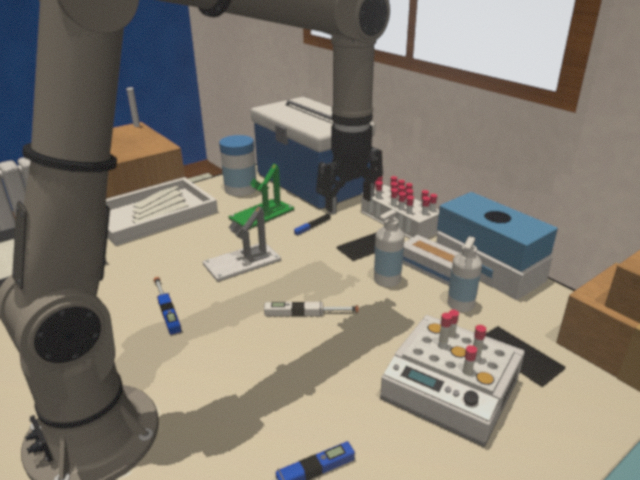

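View pics/wrist0.png

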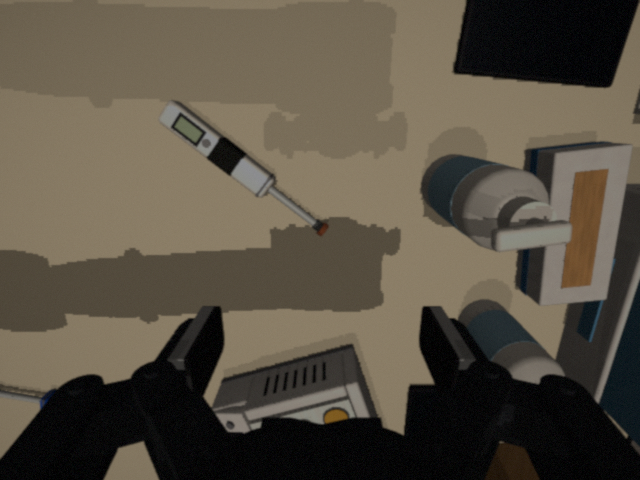

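Candidates for the thermometer in the scene picture are the white one at (312,262) and the blue ones at (168,235) and (350,192). The white one is meant. For the cradle there is a black one on a white plate at (408,235) and a green one at (512,265). The black one is meant. I'll confirm both in crops.

```bash
python3 - <<'E'
import cv2,numpy as np
a=cv2.imread('pics/scene0.png');b=cv2.imread('pics/side0.png')
def cr(im,x,y,w,h,f): return cv2.resize(im[y:y+h,x:x+w],None,fx=f,fy=f,interpolation=cv2.INTER_CUBIC)
A=cr(a,280,180,160,120,5);cv2.imwrite('pics/c1.png',A)
cv2.imwrite('pics/c2.png',cr(b,190,190,180,135,4.4))
cv2.imwrite('pics/c3.png',cr(a,105,260,140,105,5.5))
cv2.imwrite('pics/c4.png',cr(b,375,295,160,120,5))
E
```

```text
(no output)
```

View pics/c1.png

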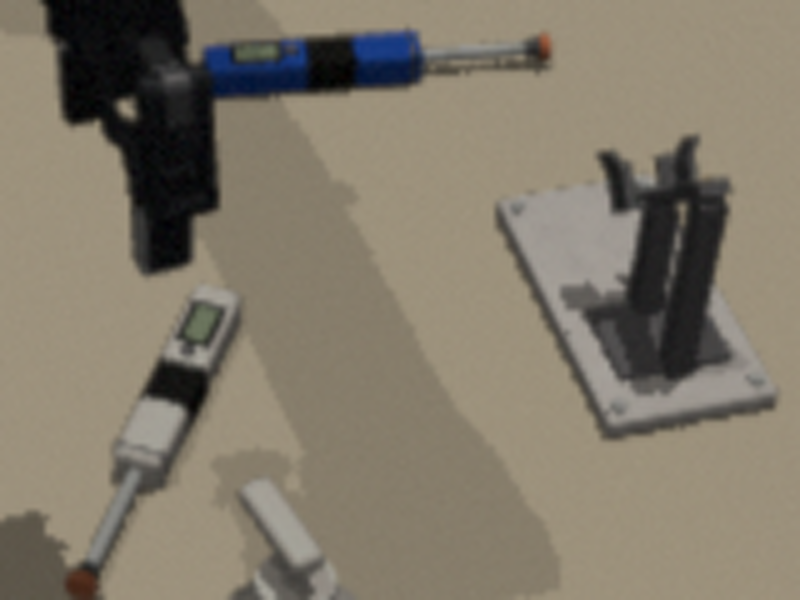

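View pics/c2.png

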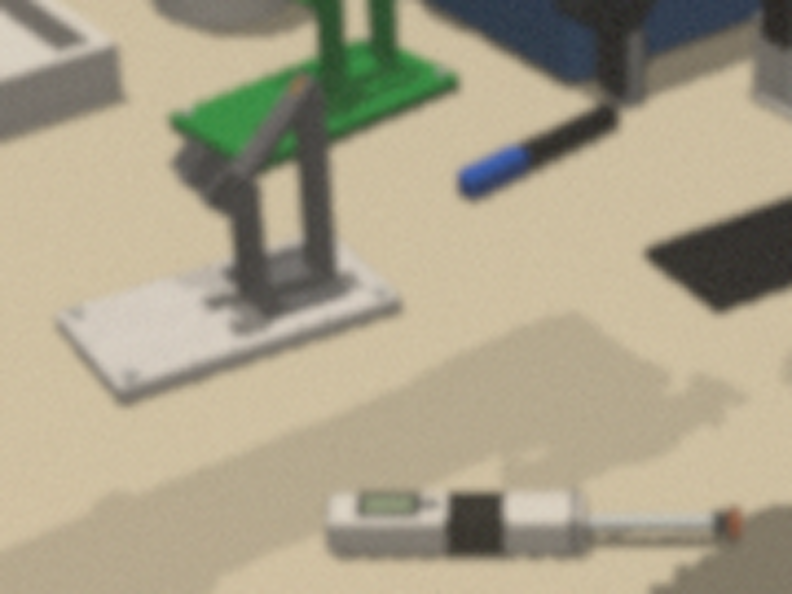

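View pics/c3.png

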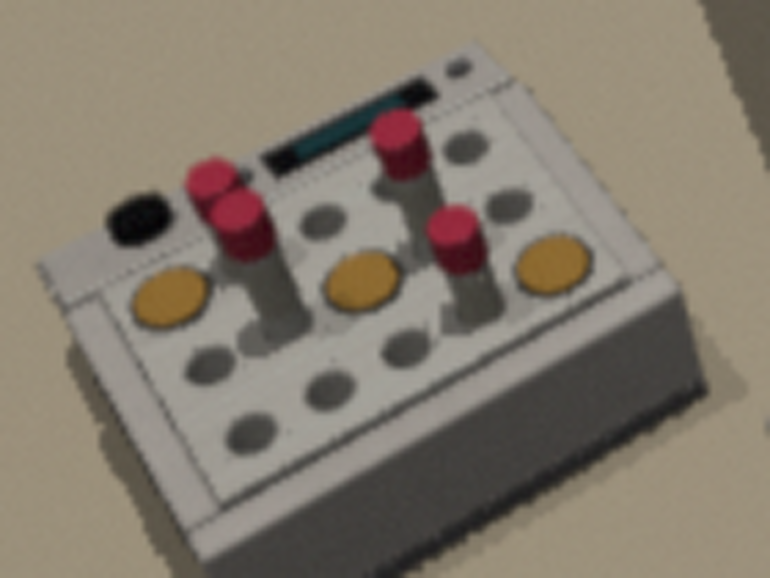

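View pics/c4.png

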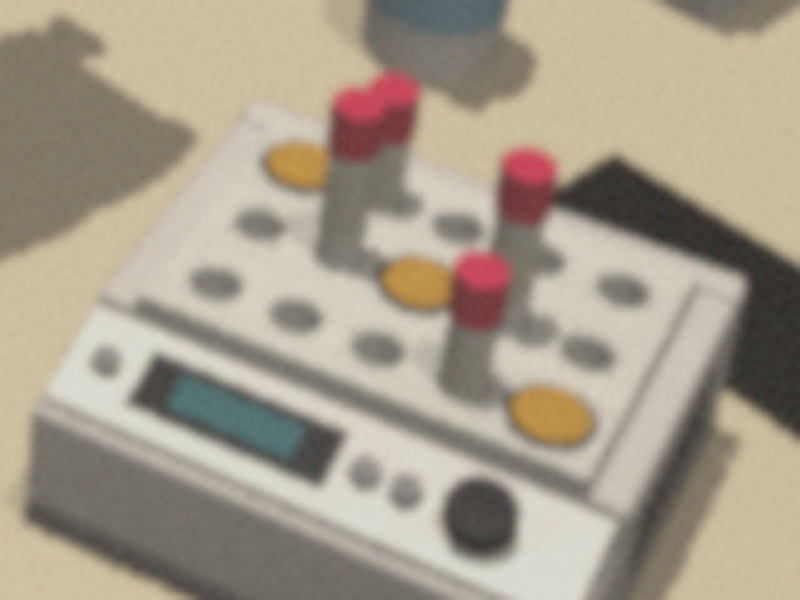

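```bash
cat > h.py <<'E'
import numpy as np,cv2
def load(f): return dict(np.load(f))
def ray(c,uv):
    K=c['intrinsics'];R=c['R'];d=np.linalg.inv(K)@np.array([uv[0],uv[1],1.]);d=R.T@d
    return -R.T@c['t'],d/np.linalg.norm(d)
def plane(c,uv,z):
    o,d=ray(c,uv);return o+d*(z-o[2])/d[2]
def tri(*ps):
    A=np.zeros((3,3));b=np.zeros(3);L=[]
    for c,uv in ps:
        o,d=ray(c,uv);P=np.eye(3)-np.outer(d,d);A+=P;b+=P@o;L.append((P,o))
    X=np.linalg.solve(A,b);return X,[round(float(np.linalg.norm(P@(X-o)))*1000,1) for P,o in L]
def proj(c,X):
    p=c['intrinsics']@(c['R']@np.asarray(X)+c['t']);return p[:2]/p[2]
def comps(m,amin=15):
    n,l,st,ce=cv2.connectedComponentsWithStats(m.astype(np.uint8))
    return [(ce[i].round(1).tolist(),st[i].tolist(),l==i) for i in range(1,n) if st[i][4]>=amin]
E
python3 - <<'E'
from h import *
S=load('pics/scene0.npz');D=load('pics/side0.npz');W=load('pics/wrist0.npz')
for n,c in(('scene',S),('side',D),('wrist',W)):
    hsv=cv2.cvtColor(c['color'],cv2.COLOR_RGB2HSV);H,s,v=[hsv[...,i].astype(int) for i in range(3)]
    print(n)
    print(' brass');[print('  ',a,b) for a,b,_ in comps((H>12)&(H<24)&(s>150)&(v>110)) if b[4]<2000]
    print(' copper');[print('  ',a,b) for a,b,_ in comps((H<14)&(s>90)&(v<170)&(v>50),8) if b[4]<400]
    print(' red');[print('  ',a,b) for a,b,_ in comps((H>165)&(s>120)) if b[4]<900]
for x in [(300,200)]:
  print(cv2.cvtColor(W['color'],cv2.COLOR_RGB2HSV)[245,100],cv2.cvtColor(W['color'],cv2.COLOR_RGB2HSV)[120,180:200:6],cv2.cvtColor(W['color'],cv2.COLOR_RGB2HSV)[200,60])
E
```

```text
scene
 brass
   [392.3, 6.3] [379, 0, 29, 13, 45]
   [419.8, 87.8] [413, 86, 13, 5, 33]
   [205.2, 307.9] [200, 304, 12, 9, 80]
   [170.5, 310.7] [165, 307, 12, 9, 82]
   [135.5, 313.8] [130, 310, 12, 9, 84]
 copper
   [394.1, 10.9] [366, 0, 52, 27, 315]
   [386.7, 93.2] [375, 88, 22, 11, 55]
   [460.8, 103.0] [451, 96, 19, 14, 64]
   [471.9, 106.1] [471, 105, 3, 4, 8]
   [93.7, 130.4] [85, 111, 21, 39, 305]
   [119.4, 132.4] [118, 128, 4, 9, 10]
   [82.1, 147.5] [80, 145, 5, 7, 19]
   [18.0, 159.5] [0, 154, 38, 12, 166]
   [388.5, 189.0] [388, 187, 2, 5, 10]
   [173.9, 201.4] [172, 200, 5, 4, 12]
   [295.7, 296.5] [293, 294, 6, 6, 31]
 red
   [177.3, 285.6] [172, 279, 11, 14, 97]
   [146.6, 297.8] [139, 289, 16, 19, 172]
   [187.5, 303.1] [183, 298, 10, 12, 95]
   [506.8, 357.8] [494, 348, 27, 20, 274]
   [523.4, 368.1] [517, 361, 14, 15, 146]
   [472.1, 369.7] [467, 363, 12, 15, 129]
   [458.0, 374.9] [453, 368, 12, 15, 132]
   [488.1, 380.8] [475, 371, 27, 20, 281]
   [443.3, 379.6] [438, 373, 12, 15, 142]
   [466.8, 388.5] [461, 381, 13, 16, 148]
   [504.9, 392.4] [485, 380, 42, 
[... 377 characters left out ...]
, 39, 17, 343]
   [155.6, 278.6] [154, 278, 5, 3, 8]
   [356.4, 308.4] [355, 306, 4, 6, 17]
   [465.4, 352.5] [465, 349, 2, 8, 14]
 red
   [378.6, 182.7] [375, 177, 7, 13, 58]
   [401.7, 189.7] [391, 177, 22, 28, 363]
   [428.0, 197.5] [422, 191, 15, 15, 126]
   [449.5, 317.1] [442, 310, 16, 16, 172]
   [480.2, 331.0] [476, 325, 10, 13, 96]
   [471.1, 351.5] [467, 346, 10, 14, 97]
wrist
 brass
   [575.5, 235.0] [573, 231, 7, 10, 22]
   [571.2, 249.8] [569, 246, 5, 8, 18]
   [573.8, 259.6] [569, 255, 9, 11, 29]
   [334.4, 415.7] [325, 410, 22, 12, 173]
 copper
   [322.7, 229.4] [317, 223, 12, 13, 83]
 red
[ 19  68 135] [[ 37  58 110]
 [ 34  54  71]
 [ 26  17 122]
 [ 16  39  84]] [ 19  67 134]
```

```bash
python3 - <<'E'
from h import *
S=load('pics/scene0.npz');D=load('pics/side0.npz');W=load('pics/wrist0.npz')
# pads
ps=[(135.5,313.8),(170.5,310.7),(205.2,307.9)]
ds=[(484.5,377.6),(458.5,351.3),(434.0,327.6)]
for a,b in zip(ps,ds): print('pad',plane(S,a,.078).round(4),plane(D,b,.078).round(4),tri((S,a),(D,b))[0].round(4),tri((S,a),(D,b))[1])
# which is nearest panel; display/dial
for uv in[(130,300),(172,278)]: print('panel',plane(S,uv,.05).round(3))
# tubes caps tri
for uv in[(146.6,297.8),(177.3,285.6),(187.5,303.1)]: print('cap',uv,plane(S,uv,.12).round(3))
# thermometer: low-sat mask in wrist, project
for c,n,box,pt in((W,'w',(150,90,180,110),.0),(S,'s',(290,230,40,50),0),(D,'d',(260,295,65,26),0)):
    x,y,w,h=box;im=c['color'];hsv=cv2.cvtColor(im,cv2.COLOR_RGB2HSV)
    m=np.zeros(im.shape[:2],bool);m[y:y+h,x:x+w]=(hsv[y:y+h,x:x+w,1]<38)|(hsv[y:y+h,x:x+w,2]<60)
    best=max(comps(m,30),key=lambda q:q[1][4]);print(n,best[0],best[1])
    cv2.imwrite(f'pics/m{n}.png',best[2].astype(np.uint8)*255)
print('foot',[plane(W,(322.7,229.4),.011).round(4),plane(S,(295.7,296.5),.011).round(4),plane(D,(356.4,308.4),.011).round(4)])
E
python3 - <<'E'
from h import *
import cv2
S=load('pics/wrist0.npz')
im=S['color'][90:250,150:340,::-1];cv2.imwrite('pics/c5.png',cv2.resize(im,None,fx=4,fy=3.7,interpolation=cv2.INTER_CUBIC))
m=cv2.imread('pics/mw.png');cv2.imwrite('pics/c5m.png',m[90:250,150:340])
E
```

```text
pad [ 0.5321 -0.3625  0.078 ] [ 0.5309 -0.3646  0.078 ] [ 0.5316 -0.3634  0.077 ] [0.7, 0.7]
pad [ 0.5485 -0.294   0.078 ] [ 0.5478 -0.2967  0.078 ] [ 0.5484 -0.2951  0.0771] [1.0, 1.0]
pad [ 0.5656 -0.2256  0.078 ] [ 0.5633 -0.2268  0.078 ] [ 0.5646 -0.2257  0.0767] [0.1, 0.1]
panel [ 0.465 -0.378  0.05 ]
panel [ 0.432 -0.284  0.05 ]
cap (146.6, 297.8) [ 0.535 -0.329  0.12 ]
cap (177.3, 285.6) [ 0.524 -0.268  0.12 ]
cap (187.5, 303.1) [ 0.576 -0.254  0.12 ]
w [221.8, 152.2] [159, 102, 130, 98, 3051]
s [314.2, 258.6] [303, 237, 25, 43, 448]
d [278.9, 309.0] [264, 302, 32, 14, 317]
foot [array([ 0.55  , -0.0295,  0.011 ]), array([ 0.5488, -0.0278,  0.011 ]), array([ 0.55  , -0.0295,  0.011 ])]
```

View pics/c5.png

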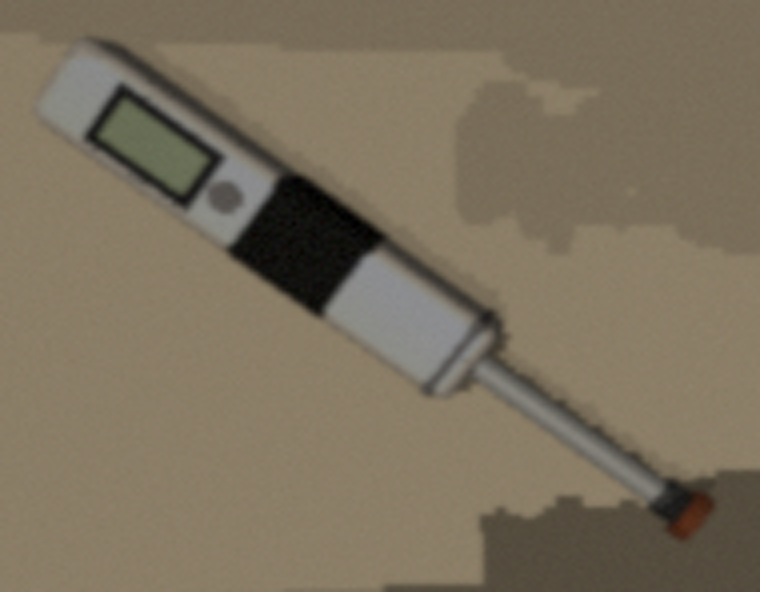

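View pics/c5m.png

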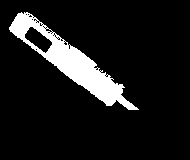

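```bash
python3 - <<'E'
from h import *
S=load('pics/scene0.npz');D=load('pics/side0.npz');W=load('pics/wrist0.npz')
f=lambda x,y:(150+(x+.5)/4-.5,90+(y+.5)/3.7-.5)
for n,p,z in[('foot',(688,515),.011),('shoulder',(484,368),.011),('bandlo',(351,281),.022),('bandhi',(262,213),.022),('disp',(154,145),.022),('end',(62,72),.022)]:
    print(n,plane(W,f(*p),z).round(4))
g=lambda x,y:(280+(x+.5)/5-.5,180+(y+.5)/5-.5)
for n,p,z in[('foot',(82,584),.011),('disp',(202,322),.022),('bandlo',(170,405),.022)]: print(n,plane(S,g(*p),z).round(4))
g2=lambda x,y:(190+(x+.5)/4.4-.5,190+(y+.5)/4.4-.5)
for n,p,z in[('foot',(734,524),.011),('disp',(388,503),.022)]: print(n,plane(D,g2(*p),z).round(4))
print('cradle plate scene')
for p in[(500,205),(612,425),(775,392),(517,207),(618,408),(755,381)]: print(p,plane(S,g(*p),.012).round(4))
print('side')
for p in[(58,322),(125,388),(400,300),(75,312),(130,378),(380,292)]: print(p,plane(D,g2(*p),.012).round(4))
# green cradle for structure: rail top end
E
python3 - <<'E'
import cv2
a=cv2.imread('pics/scene0.png')[195:275,370:440];b=cv2.imread('pics/side0.png')[195:280,195:290]
cv2.imwrite('pics/c6.png',cv2.resize(a,None,fx=7,fy=7,interpolation=cv2.INTER_CUBIC))
cv2.imwrite('pics/c7.png',cv2.resize(b,None,fx=7,fy=7,interpolation=cv2.INTER_CUBIC))
E
```

```text
foot [ 0.5488 -0.0289  0.011 ]
shoulder [0.4946 0.0152 0.011 ]
bandlo [0.4639 0.041  0.022 ]
bandhi [0.4432 0.0589 0.022 ]
disp [0.4186 0.0763 0.022 ]
end [0.3987 0.0943 0.022 ]
foot [ 0.5487 -0.027   0.011 ]
disp [0.4179 0.078  0.022 ]
bandlo [0.4663 0.0442 0.022 ]
foot [ 0.5494 -0.0303  0.011 ]
disp [0.4213 0.0767 0.022 ]
cradle plate scene
(500, 205) [0.3795 0.2609 0.012 ]
(612, 425) [0.5434 0.2448 0.012 ]
(775, 392) [0.5509 0.33   0.012 ]
(517, 207) [0.384  0.2687 0.012 ]
(618, 408) [0.5342 0.2527 0.012 ]
(755, 381) [0.5409 0.3245 0.012 ]
side
(58, 322) [0.3812 0.3368 0.012 ]
(125, 388) [0.378  0.2571 0.012 ]
(400, 300) [0.5393 0.2371 0.012 ]
(75, 312) [0.3934 0.34   0.012 ]
(130, 378) [0.3847 0.2637 0.012 ]
(380, 292) [0.5354 0.2511 0.012 ]
```

View pics/c6.png

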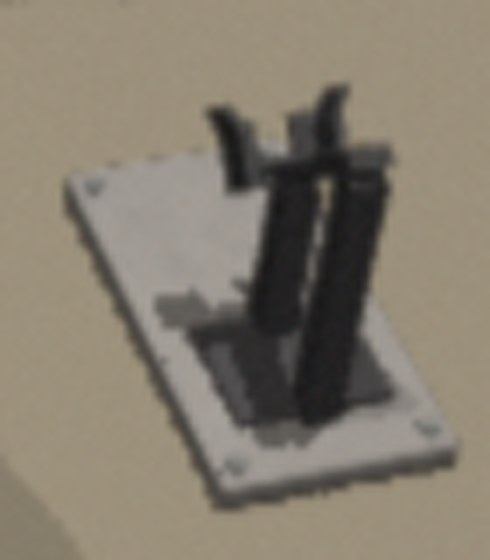

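View pics/c7.png

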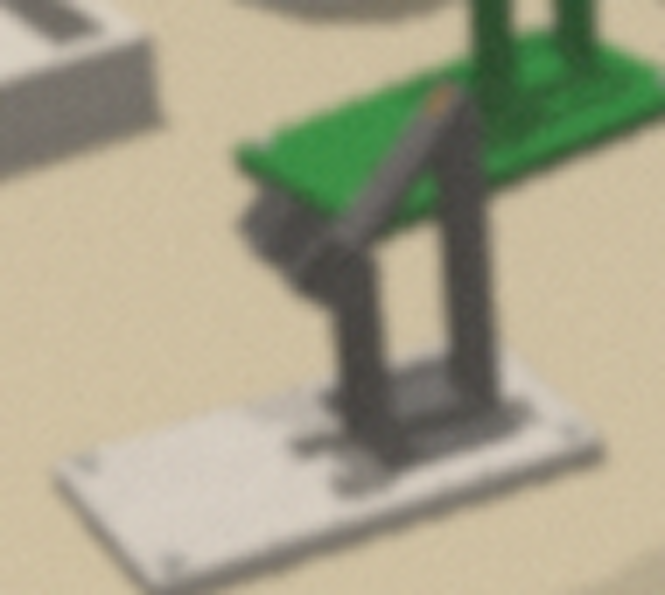

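```bash
cat > kin.py <<'E'
import numpy as np
from scipy.optimize import least_squares
from scipy.spatial.transform import Rotation as Ro
P=[(0,0,.267),(-np.pi/2,0,0),(np.pi/2,0,.293),(np.pi/2,.0525,0),(np.pi/2,.0775,.3425),(np.pi/2,0,0),(-np.pi/2,.076,.097)]
TL=.172
LO=np.array([-2.7,-.3,-1.27,.12,-1.44,.2,-3.05]);HI=np.array([2.7,1.91,1.3,2.57,4.58,2.03,3.05])
def fk(q,tl=None):
    T=np.eye(4)
    for (al,a,d),t in zip(P,q):
        ca,sa,c,s=np.cos(al),np.sin(al),np.cos(t),np.sin(t)
        T=T@np.array([[c,-s,0,a],[s*ca,c*ca,-sa,-d*sa],[s*sa,c*sa,ca,d*ca],[0,0,0,1]])
    T=T@np.array([[1,0,0,0],[0,1,0,0],[0,0,1,TL if tl is None else tl],[0,0,0,1.]])
    return T
E
python3 - <<'E'
from kin import *
from cell import sense
s=sense();T=fk(s['q']);print(s['q'],T.round(3),s['tool_pos'],s['ee_rot'].round(3) if hasattr(s['ee_rot'],'round') else s['ee_rot'])
E
```

```text
[-0.04168043  0.31152803  0.01400879  1.51268168 -0.00439096  1.31922179
 -0.02718795] [[ 0.993  0.    -0.118  0.531]
 [ 0.001 -1.     0.003 -0.016]
 [-0.118 -0.003 -0.993  0.202]
 [ 0.     0.     0.     1.   ]] [ 5.49456702e-01 -4.73358932e-06  2.38481155e-01] [[-0.     1.    -0.002]
 [ 1.     0.    -0.   ]
 [-0.    -0.002 -1.   ]]
```

Call:
drive_tool(
  series=[0.036,-0.014,-0.01,0,0,0,0,0.036,-0.014,-0.01,0,0,0,0,0.036,-0.014,-0.01,0,0,0,0,0.036,-0.014,-0.01,0,0,0,0,0.036,-0.014,-0.01,0,0,0,0],
)

```text
t: 0.57
tool_pos: [0.4789, 0.1814, 0.2895]
ee_rot: [[0.0, 1.0, -0.0], [1.0, -0.0, -0.0], [-0.0, -0.0, -1.0]]
force: [0.4, 0.5, 0.2]
grip_width: 0.0853
```

```bash
python3 - <<'E'
from cell import sense, read_camera
import cv2,numpy as np
s=sense(); print(s['t'],np.round(s['q'],4).tolist(),s['tool_pos'])
c=read_camera('wrist');np.savez('pics/wrist1.npz',**c);cv2.imwrite('pics/wrist1.png',c['color'][:,:,::-1])
E
```

```text
0.5667 [-0.3119, 0.2147, -0.1027, 1.5149, 0.0222, 1.4136, -0.4161] [0.47886058 0.18138623 0.28951205]
```

View pics/wrist1.png

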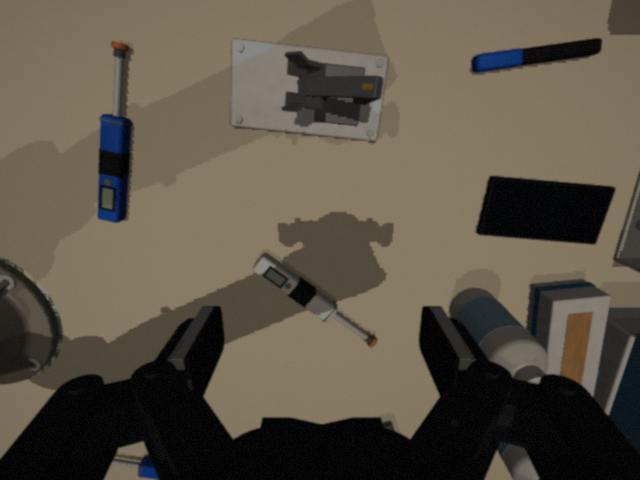

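```bash
python3 - <<'E'
import cv2
from h import *
W=load('pics/wrist1.npz')
cv2.imwrite('pics/c8.png',cv2.resize(W['color'][30:150,225:395,::-1],None,fx=4.5,fy=4.5,interpolation=cv2.INTER_CUBIC))
E
```

```text
(no output)
```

View pics/c8.png

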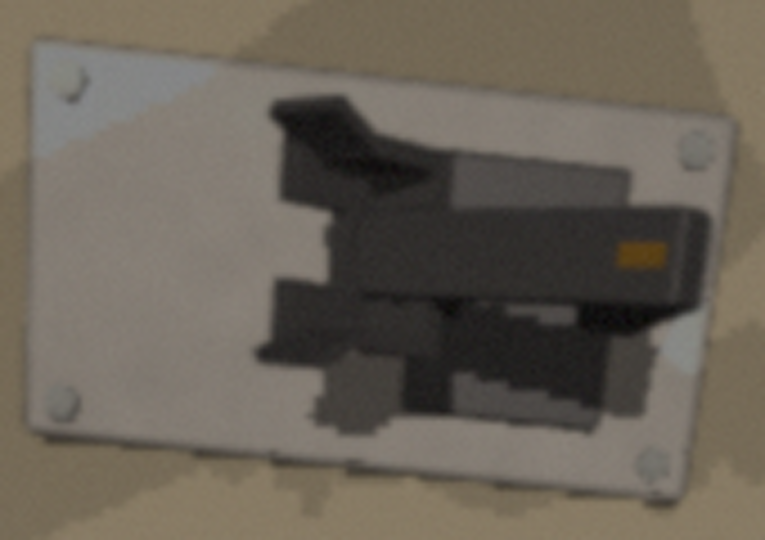

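```bash
python3 - <<'E'
from h import *
W=load('pics/wrist1.npz')
g=lambda x,y:(225+(x+.5)/4.5-.5,30+(y+.5)/4.5-.5)
C=[plane(W,g(*p),.012) for p in[(33,40),(735,118),(683,498),(30,430)]]
for c in C: print(c.round(4))
print('centre',((C[0]+C[2])/2).round(4),((C[1]+C[3])/2).round(4))
for a,b in((0,1),(3,2),(3,0),(2,1)):
    d=C[b]-C[a];print(np.linalg.norm(d).round(4),np.degrees(np.arctan2(d[1],d[0])).round(2))
a,b=plane(W,g(685,207),.1375),plane(W,g(674,304),.1375);m=(a+b)/2
print('rail end',a.round(4),b.round(4),m.round(4),np.linalg.norm(a-b))
for y in(-5.5,-6.2):
    t=np.radians(y);ex=np.array([np.cos(t),np.sin(t),0]);print('seat',(m-.0651*ex).round(4))
# thermometer recheck
# screws
S_=[plane(W,g(*p),.013) for p in[(70,80),(695,150),(653,463),(63,403)]]
print('screw centre',(sum(S_)/4).round(4),[np.degrees(np.arctan2(*(S_[b]-S_[a])[1::-1])).round(2) for a,b in((0,1),(3,2),(3,0),(2,1))])
S=load('pics/scene0.npz');D=load('pics/side0.npz')
k=lambda x,y:(195+(x+.5)/7-.5,195+(y+.5)/7-.5)
print('side railtop',plane(D,k(452,88),.1375).round(4))
print(tri((W,g(642,256)),(D,k(440,100))))
E
```

```text
[0.3836 0.3476 0.012 ]
[0.5497 0.3312 0.012 ]
[0.5419 0.244  0.012 ]
[0.3757 0.2605 0.012 ]
centre [0.4627 0.2958 0.012 ] [0.4627 0.2959 0.012 ]
0.1669 -5.63
0.167 -5.67
0.0875 84.77
0.0876 84.84
rail end [0.5204 0.2975 0.1375] [0.5193 0.2823 0.1375] [0.5199 0.2899 0.1375] 0.015222692584665916
seat [0.4551 0.2961 0.1375]
seat [0.4552 0.2969 0.1375]
screw centre [0.4627 0.2957 0.013 ] [np.float64(-5.71), np.float64(-5.51), np.float64(84.31), np.float64(84.59)]
side railtop [0.5191 0.2864 0.1375]
(array([0.51494567, 0.28983941, 0.13278825]), [1.0, 1.0])
```

```bash
cat > plan.py <<'E'
import numpy as np
from scipy.linalg import fractional_matrix_power
from scipy.spatial.transform import Rotation as Ro
from cell import sense
def cur():
    s=sense();T=np.eye(4);R=np.array(s['ee_rot']);u,_,v=np.linalg.svd(R);T[:3,:3]=u@v;T[:3,3]=s['tool_pos'];return T
def mk(p,R): T=np.eye(4);T[:3,:3]=R;T[:3,3]=p;return T
def rows(T1,T0=None,n=None,vmax=.036,wmax=6.8,straight=True):
    T0=cur() if T0 is None else T0
    rv=Ro.from_matrix(T0[:3,:3].T@T1[:3,:3]).as_rotvec(degrees=True);dp=T1[:3,3]-T0[:3,3]
    if n is None:
        n=int(np.ceil(max(np.linalg.norm(dp)/vmax,np.linalg.norm(rv)/wmax,1)/5)*5)
    print('n',n,'dist',np.linalg.norm(dp).round(4),'ang',np.linalg.norm(rv).round(1))
    if straight and np.linalg.norm(rv)>.3:
        # straight world line, even turn: shift given in axes of the tool before the row
        for i in range(n):
            R=T0[:3,:3]@Ro.from_rotvec(rv*i/n,degrees=True).as_matrix()
            print((R.T@dp/n).round(4).tolist()+(rv/n).round(2).tolist())
    else: print((T0[:3,:3].T@dp/n).round(5).tolist()+(rv/n).round(2).tolist())
# thermometer-relative: tool pose for therm frame Rt, tcp point offset along x_t (gx), at angle phi; tool y=-y_t
def toolR(Rt,phi):
    f=np.radians(phi);x,y,z=Rt.T
    tz=-z*np.cos(f)-x*np.sin(f);ty=-y;tx=np.cross(ty,tz);return np.column_stack([tx,ty,tz])
def thermR_flat(a):
    a=np.radians(a);x=np.array([np.cos(a),np.sin(a),0]);z=np.array([0,0,1.]);return np.column_stack([x,np.cross(z,x),z])
def thermR_cradle(a=-5.65,el=45):
    a=np.radians(a);e=np.radians(el);h=np.array([np.cos(a),np.sin(a),0]);u=np.array([0,0,1.])
    x=h*np.cos(e)+u*np.sin(e);z=-h*np.sin(e)+u*np.cos(e);return np.column_stack([x,np.cross(z,x),z])
SEAT=np.array([.455,.2965,.088])
E
python3 - <<'E'
from plan import *
R=toolR(thermR_flat(140.6),18);print(R.round(3))
rows(mk([.4455,.056,.10],R))
E
```

```text
[[-0.735  0.635  0.239]
 [ 0.604  0.773 -0.196]
 [-0.309 -0.    -0.951]]
n 10 dist 0.2378 ang 52.9
[-0.0139, -0.0032, 0.019, -0.76, -1.74, -4.94]
[-0.013, -0.0046, 0.0194, -0.76, -1.74, -4.94]
[-0.0119, -0.0059, 0.0197, -0.76, -1.74, -4.94]
[-0.0107, -0.0071, 0.02, -0.76, -1.74, -4.94]
[-0.0095, -0.0083, 0.0202, -0.76, -1.74, -4.94]
[-0.0081, -0.0093, 0.0203, -0.76, -1.74, -4.94]
[-0.0066, -0.0102, 0.0204, -0.76, -1.74, -4.94]
[-0.0051, -0.011, 0.0205, -0.76, -1.74, -4.94]
[-0.0035, -0.0116, 0.0204, -0.76, -1.74, -4.94]
[-0.0019, -0.0121, 0.0204, -0.76, -1.74, -4.94]
```

Call:
drive_tool(
  series=[-0.0139,-0.0032,0.019,-0.76,-1.74,-4.94,0,-0.013,-0.0046,0.0194,-0.76,-1.74,-4.94,0,-0.0119,-0.0059,0.0197,-0.76,-1.74,-4.94,0,-0.0107,-0.0071,0.02,-0.76,-1.74,-4.94,0,-0.0095,-0.0083,0.0202,-0.76,-1.74,-4.94,0],
)

```text
t: 1.03
tool_pos: [0.4639, 0.11, 0.193]
ee_rot: [[-0.415, 0.904, 0.097], [0.895, 0.425, -0.133], [-0.162, 0.031, -0.986]]
force: [0.6, -0.0, 0.4]
grip_width: 0.0854
```

Call:
drive_tool(
  series=[-0.0081,-0.0093,0.0203,-0.76,-1.74,-4.94,0,-0.0066,-0.0102,0.0204,-0.76,-1.74,-4.94,0,-0.0051,-0.011,0.0205,-0.76,-1.74,-4.94,0,-0.0035,-0.0116,0.0204,-0.76,-1.74,-4.94,0,-0.0019,-0.0121,0.0204,-0.76,-1.74,-4.94,0],
)

```text
t: 1.45
tool_pos: [0.4481, 0.0407, 0.098]
ee_rot: [[-0.729, 0.642, 0.238], [0.607, 0.767, -0.209], [-0.317, -0.008, -0.949]]
force: [-0.8, -0.9, 0.0]
grip_width: 0.0855
```

```bash
cat > snap.py <<'E'
import sys,json
from cell import sense, read_camera
import cv2,numpy as np
tag=sys.argv[1]
s=sense(); print(round(s['t'],2),np.round(s['q'],4).tolist(),np.round(s['tool_pos'],4).tolist(),np.round(s['force'],1).tolist(),round(s['grip_width'],4));print(np.round(s['ee_rot'],3).tolist())
with open('log.txt','a') as f: f.write(json.dumps([list(map(float,s['q'])),list(map(float,s['tool_pos'])),np.array(s['ee_rot']).tolist()])+'\n')
for n in sys.argv[2:]:
    c=read_camera(n);np.savez(f'pics/{n}{tag}.npz',**c);cv2.imwrite(f'pics/{n}{tag}.png',c['color'][:,:,::-1])
E
python3 snap.py 2 wrist
```

```text
1.45 [-0.2436, 0.1553, -0.1186, 2.1535, 0.4604, 0.7316, 0.1857] [0.4481, 0.0407, 0.098] [-0.8, -0.9, 0.0] 0.0855
[[-0.729, 0.642, 0.238], [0.607, 0.767, -0.209], [-0.317, -0.008, -0.949]]
```

View pics/wrist2.png

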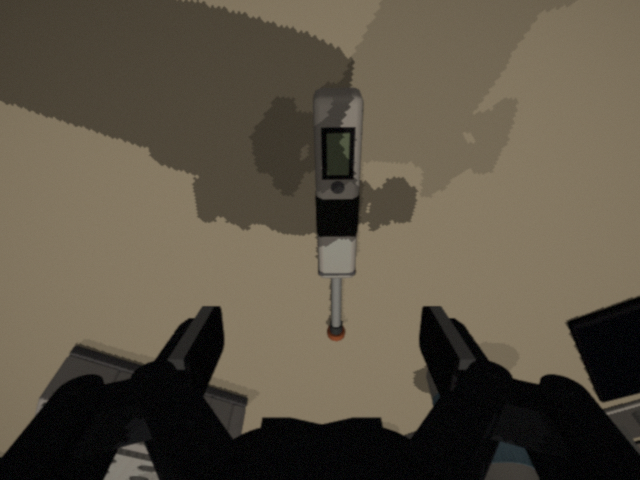

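```bash
python3 snap.py 3; python3 - <<'E'
from h import *
from plan import *
W=load('pics/wrist2.npz')
im=W['color'][80:345,300:375,::-1];cv2.imwrite('pics/c9.png',cv2.resize(im,None,fx=2.2*2,fy=2.2,interpolation=cv2.INTER_CUBIC))
f,s,b1,b2,e=[plane(W,p,z) for p,z in(((336,335),.011),((336.5,277),.011),((337,236),.022),((337,199),.022),((338.5,96),.022))]
for q in(f,s,b1,b2,e): print(q.round(4))
print(np.degrees(np.arctan2(*(e-s)[1::-1])),np.degrees(np.arctan2(*(e-f)[1::-1])),np.linalg.norm(e-s))
E
```

```text
1.5 [-0.2426, 0.1572, -0.1163, 2.1651, 0.4621, 0.7322, 0.1863] [0.4414, 0.0363, 0.0931] [-3.8, -2.7, -2.3] 0.0854
[[-0.732, 0.643, 0.226], [0.606, 0.766, -0.216], [-0.311, -0.021, -0.95]]
[ 0.5543 -0.0322  0.011 ]
[0.4998 0.0114 0.011 ]
[0.4631 0.0405 0.022 ]
[0.4414 0.0577 0.022 ]
[0.3957 0.0948 0.022 ]
141.33713460588024 141.3134955849501 0.1338392093956348
```

Call:
drive_tool(
  series=[0,0,0,0,0,0,0,0,0,0,0,0,0,0,0,0,0,0,0,0,0,0,0,0,0,0,0,0,0,0,0,0,0,0,0],
)

```text
t: 1.92
tool_pos: [0.4502, 0.0424, 0.1002]
ee_rot: [[-0.725, 0.646, 0.239], [0.611, 0.764, -0.208], [-0.317, -0.004, -0.948]]
force: [-0.4, -0.1, -0.6]
grip_width: 0.0852
```

```bash
python3 snap.py 4 wrist;  python3 - <<'E'
from h import *
W=load('pics/wrist4.npz')
cv2.imwrite('pics/c9.png',cv2.resize(W['color'][60:360,240:440,::-1],None,fx=2.6,fy=2,interpolation=cv2.INTER_CUBIC))
E
```

```text
1.92 [-0.2446, 0.1551, -0.1192, 2.1467, 0.457, 0.7364, 0.1831] [0.4502, 0.0424, 0.1002] [-0.4, -0.1, -0.6] 0.0852
[[-0.725, 0.646, 0.239], [0.611, 0.764, -0.208], [-0.317, -0.004, -0.948]]
```

View pics/c9.png

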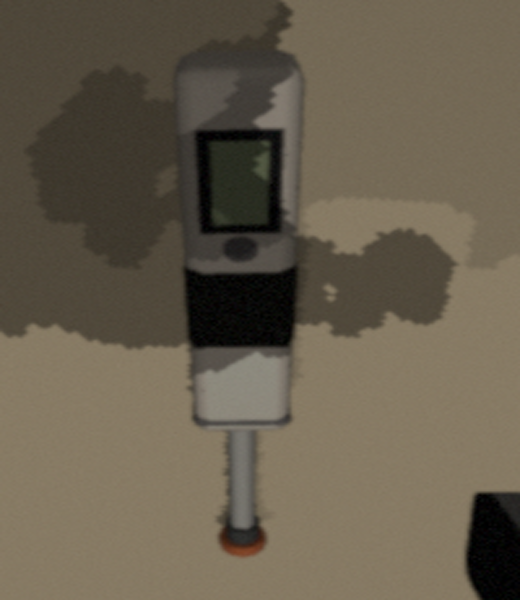

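```bash
python3 - <<'E'
from h import *
from plan import *
W=load('pics/wrist4.npz')
pts=[plane(W,p,z) for p,z in(((333.1,332.5),.011),((333.1,273),.011),((333.1,233),.022),((333,195),.022),((332.5,95.5),.022))]
for q in pts: print(q.round(4))
f,s,_,_,e=pts
print(np.degrees(np.arctan2(*(e-s)[1::-1])),np.degrees(np.arctan2(*(e-f)[1::-1])),np.linalg.norm((e-s)[:2]),np.linalg.norm((e-f)[:2]))
E
cat > fit.py <<'E'
import json,numpy as np
from scipy.optimize import least_squares
from scipy.spatial.transform import Rotation as Ro
L=[json.loads(l) for l in open('log.txt')]
L+= [[[-0.04168043,0.31152803,0.01400879,1.51268168,-0.00439096,1.31922179,-0.02718795],[.549457,0,.23848],[[0,1,-.0024],[1,0,0],[0,-.0024,-1]]],[[-0.3119, 0.2147, -0.1027, 1.5149, 0.0222, 1.4136, -0.4161],[0.47886058,0.18138623,0.28951205],[[0,1,0],[1,0,0],[0,0,-1]]]]
import itertools
Z=lambda a:Ro.from_rotvec([0,0,a]).as_matrix();Y=lambda a:Ro.from_rotvec([0,a,0]).as_matrix()
def fk(q,p,sg):
    h,l1,l2,l3,a1,a2,a3,a4=p
    R=Z(sg[0]*q[0])@Y(q[1]);X=np.array([0,0,h])
    R=R@Z(sg[1]*q[2]);X=X+R@[a1,0,l1];R=R@Y(q[3]);X=X+R@[a2,0,0]
    R=R@Z(sg[2]*q[4]);X=X+R@[a3,0,l2];R=R@Y(q[5]);X=X+R@[a4,0,0]
    R=R@Z(sg[3]*q[6]);X=X+R@[0,0,l3]
    return X,R
C=np.array([[0,1,0],[-1,0,0],[0,0,1.]])
def best():
    out=[]
    for sg in itertools.product((-1,1),repeat=4):
        M=fk(L[-2][0],[0]*8,sg)[1].T@np.array(L[-2][2]) # const tool rot
        def r(p,full=False):
            e=[]
            for q,x,R in L:
                X,RR=fk(q,p,sg);e+=list((X-x))+list(.05*((RR@M)-np.array(R)).ravel())
            return np.array(e+[.01*v for v in p[4:]])
        s=least_squares(r,[.35,.42,.42,.3,0,0,0,0]);out.append((s.cost,sg,s.x,M))
    return min(out,key=lambda o:o[0]),sorted(o[0] for o in out)[:3]
if __name__=='__main__':
    b,c=best();print(c,b[1],b[2].round(4),b[3].round(2).tolist())
    for q,x,R in L: X,RR=fk(q,b[2],b[1]);print(np.round(X-x,4),np.round(np.abs(RR@b[3]-R).max(),3))
E
python3 fit.py
```

```text
[ 0.5543 -0.0325  0.011 ]
[0.4989 0.0124 0.011 ]
[0.4632 0.0409 0.022 ]
[0.4412 0.0587 0.022 ]
[0.3966 0.0944 0.022 ]
141.26687024018523 141.17967293458486 0.13107742566424194 0.20238970513445587
[np.float64(0.0002454410891922111), np.float64(0.0016696549990942986), np.float64(0.003013549702495103)] (-1, -1, -1, -1) [-0.0898  0.4688  0.3974  0.0608  0.0022 -0.2743  0.2292 -0.009 ] [[-0.0, -1.0, 0.0], [1.0, -0.0, 0.0], [-0.0, 0.0, 1.0]]
[-0.0011 -0.0007 -0.    ] 0.001
[0.0034 0.001  0.    ] 0.001
[-0.0023 -0.0006 -0.    ] 0.001
[0.001  0.0183 0.0005] 0.0
[-0.0056  0.0096 -0.0005] 0.001
```

```bash
sed -i 's/h,l1,l2,l3,a1,a2,a3,a4=p/h,l1,l2,l3,a1,a2,a3,a4,b0,b1,b2,b3,b4=p/; s/X=np.array(\[0,0,h\])/X=np.array([0,0,h])+R@[0,b0,0]/; s/R@\[a1,0,l1\]/R@[a1,b1,l1]/; s/R@\[a2,0,0\]/R@[a2,b2,0]/; s/R@\[a3,0,l2\]/R@[a3,b3,l2]/; s/R@\[a4,0,0\]/R@[a4,b4,0]/; s/\[0\]\*8/[0]*13/; s/.3,0,0,0,0\])/.3]+[0]*9)/; s/\[.01\*v for v in p\[4:\]\]/[.003*v for v in p[4:]]+[.003*(p[1]-.42),.003*(p[2]-.42),.003*(p[0]-.35)]/' fit.py; python3 fit.py; python3 - <<'E'
from plan import *
R=toolR(thermR_flat(141),18)
rows(mk([.4436,.0575,.035],R),n=5)
rows(mk([.4436,.0575,.012],R),n=5,T0=mk([.4436,.0575,.035],R))
E
```

```text
[np.float64(6.305584964298137e-08), np.float64(0.0008277901489212991), np.float64(0.0027681716691525357)] (-1, -1, -1, -1) [ 0.2532  0.4703  0.4196  0.357  -0.0021 -0.0009  0.0017 -0.0015 -0.0182
  0.0018  0.0018 -0.0013 -0.0013] [[-0.0, -1.0, 0.0], [1.0, -0.0, 0.0], [-0.0, 0.0, 1.0]]
[0. 0. 0.] 0.001
[-0. -0. -0.] 0.001
[ 0. -0.  0.] 0.001
[-0. -0.  0.] 0.0
[-0.  0. -0.] 0.001
n 5 dist 0.067 ang 1.3
[0.0069, 0.0016, 0.0114, -0.13, 0.09, -0.21]
[0.0069, 0.0016, 0.0114, -0.13, 0.09, -0.21]
[0.0068, 0.0016, 0.0114, -0.13, 0.09, -0.21]
[0.0068, 0.0016, 0.0114, -0.13, 0.09, -0.21]
[0.0068, 0.0016, 0.0114, -0.13, 0.09, -0.21]
n 5 dist 0.023 ang 0.0
[0.00142, 0.0, 0.00437, 0.0, 0.0, 0.0]
```

Call:
drive_tool(
  series=[0.0069,0.0016,0.0114,-0.13,0.09,-0.21,0,0.0069,0.0016,0.0114,-0.13,0.09,-0.21,0,0.0068,0.0016,0.0114,-0.13,0.09,-0.21,0,0.0068,0.0016,0.0114,-0.13,0.09,-0.21,0,0.0068,0.0016,0.0114,-0.13,0.09,-0.21,0],
)

```text
t: 2.38
tool_pos: [0.4429, 0.0572, 0.0339]
ee_rot: [[-0.739, 0.63, 0.239], [0.599, 0.777, -0.195], [-0.309, -0.001, -0.951]]
force: [0.2, -0.7, 0.3]
grip_width: 0.0851
```

```bash
python3 snap.py 5 wrist side;  python3 - <<'E'
from plan import *
R=toolR(thermR_flat(141),18)
rows(mk([.4436,.0575,.012],R),n=5)
E
```

```text
2.38 [-0.2988, 0.2718, -0.0987, 2.2195, 0.577, 0.5752, 0.0214] [0.4429, 0.0572, 0.0339] [0.2, -0.7, 0.3] 0.0851
[[-0.739, 0.63, 0.239], [0.599, 0.777, -0.195], [-0.309, -0.001, -0.951]]
n 5 dist 0.0208 ang 0.3
[0.001, 0.0005, 0.004, -0.05, -0.03, 0.02]
[0.001, 0.0005, 0.004, -0.05, -0.03, 0.02]
[0.001, 0.0005, 0.004, -0.05, -0.03, 0.02]
[0.001, 0.0005, 0.004, -0.05, -0.03, 0.02]
[0.001, 0.0005, 0.004, -0.05, -0.03, 0.02]
```

View pics/wrist5.png

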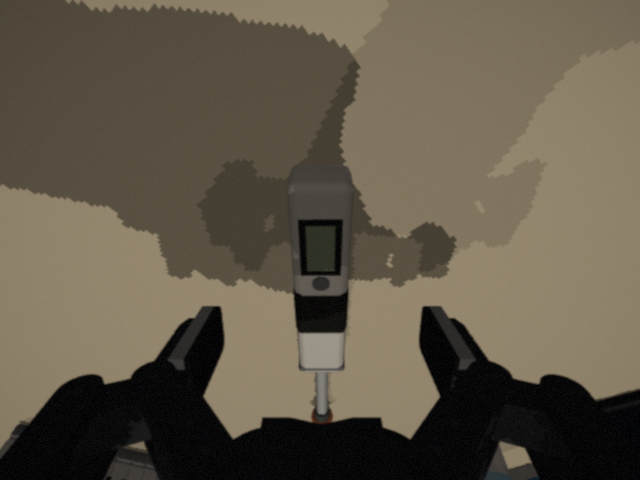

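View pics/side5.png

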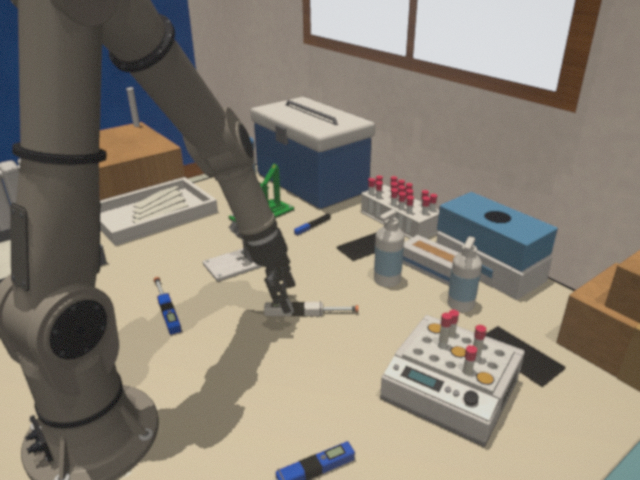

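The handle is centred between the jaws: in the wrist picture its axis is at column 321 and the jaws are at 222 and 420. I'll descend and grip.

Call:
drive_tool(
  series=[0.0013,0.0004,0.0045,0,0,0,0,0.0013,0.0004,0.0045,0,0,0,0,0.001,0.0004,0.004,0,0,0,0,0.001,0.0004,0.004,0,0,0,0,0.001,0.0004,0.003,0,0,0,0],
)

```text
t: 2.9
tool_pos: [0.4443, 0.0574, 0.0131]
ee_rot: [[-0.739, 0.63, 0.238], [0.599, 0.777, -0.196], [-0.308, -0.002, -0.951]]
force: [-0.8, -0.4, 0.2]
grip_width: 0.0856
```

Call:
drive_tool(
  series=[0,0,0,0,0,0,150,0,0,0,0,0,0,255,0,0,0,0,0,0,255,0,0,0,0,0,0,255,0,0,0,0,0,0,255],
  grip_force=50,
)

```text
t: 3.32
tool_pos: [0.4441, 0.0574, 0.0134]
ee_rot: [[-0.739, 0.63, 0.238], [0.599, 0.777, -0.196], [-0.308, -0.002, -0.951]]
force: [-4.4, -0.3, 11.2]
grip_width: 0.0259
```

Call:
drive_tool(
  series=[0,0,0,0,0,0,255,0,0,0,0,0,0,255,0,0,0,0,0,0,255,0,0,0,0,0,0,255,0,0,0,0,0,0,255],
  grip_force=50,
)

```text
t: 3.73
tool_pos: [0.4443, 0.0578, 0.0136]
ee_rot: [[-0.739, 0.629, 0.239], [0.598, 0.777, -0.195], [-0.308, -0.002, -0.951]]
force: [-0.8, 1.2, 5.4]
grip_width: 0.0247
```

```bash
python3 snap.py 6 wrist side
```

```text
3.73 [-0.3197, 0.3177, -0.0763, 2.2307, 0.6253, 0.5269, -0.035] [0.4443, 0.0578, 0.0136] [-0.8, 1.2, 5.4] 0.0247
[[-0.739, 0.629, 0.239], [0.598, 0.777, -0.195], [-0.308, -0.002, -0.951]]
```

View pics/wrist6.png

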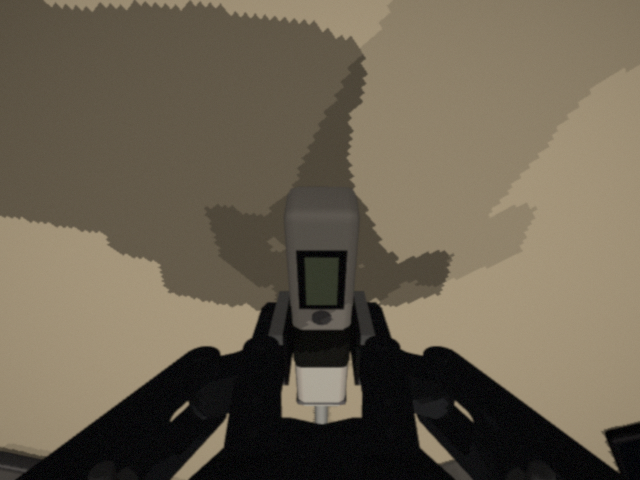

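Call:
drive_tool(
  series=[-0.0092,0,-0.0285,0,0,0,255,-0.0092,0,-0.0285,0,0,0,255,-0.0092,0,-0.0285,0,0,0,255,-0.0092,0,-0.0285,0,0,0,255,-0.0092,0,-0.0285,0,0,0,255],
)

```text
t: 4.25
tool_pos: [0.4431, 0.0575, 0.1636]
ee_rot: [[-0.74, 0.63, 0.236], [0.599, 0.777, -0.196], [-0.307, -0.003, -0.952]]
force: [0.6, 1.0, -1.1]
grip_width: 0.0251
```

```bash
python3 snap.py 7 wrist; python3 fit.py; python3 - <<'E'
from h import *
from plan import *
W=load('pics/wrist6.npz');tcp=np.array([.4443,.0578,.0136]);xt=thermR_flat(141)[:,0]
for n,p,z in(('end top edge',(322,216),.022),('btn',(321,318),.022),('bandhi',(321,330),.022),('bandlo',(321,366),.022),('shoulder',(321,402),.02),):
    q=plane(W,p,z);print(n,q.round(4),'x rel tcp',((q-tcp)@xt).round(4),'y',((q-tcp)@thermR_flat(141)[:,1]).round(4))
E
```

```text
4.25 [-0.232, 0.057, -0.1596, 2.066, 0.3642, 0.9024, 0.2887] [0.4431, 0.0575, 0.1636] [0.6, 1.0, -1.1] 0.0251
[[-0.74, 0.63, 0.236], [0.599, 0.777, -0.196], [-0.307, -0.003, -0.952]]
[np.float64(6.788375271242143e-08), np.float64(0.003610730269797427), np.float64(0.003757544818035568)] (-1, -1, -1, -1) [ 2.495e-01  4.734e-01  4.181e-01  3.568e-01 -1.000e-04  0.000e+00
  1.000e-04  1.000e-04 -1.520e-02 -6.000e-04 -6.000e-04 -4.000e-04
 -4.000e-04] [[-0.0, -1.0, 0.0], [1.0, -0.0, 0.0], [-0.0, 0.0, 1.0]]
[ 0. -0. -0.] 0.001
[ 0. -0. -0.] 0.001
[ 0. -0. -0.] 0.001
[-0. -0.  0.] 0.001
[-0.  0.  0.] 0.001
[0. 0. 0.] 0.001
[ 0. -0. -0.] 0.0
[-0.  0.  0.] 0.001
end top edge [0.3982 0.0951 0.022 ] x rel tcp 0.0593 y 0.0
btn [0.4372 0.0631 0.022 ] x rel tcp 0.0088 y 0.0003
bandhi [0.4433 0.0582 0.022 ] x rel tcp 0.001 y 0.0003
bandlo [0.464  0.0414 0.022 ] x rel tcp -0.0256 y 0.0003
shoulder [0.4926 0.0182 0.02  ] x rel tcp -0.0625 y 0.0003
```

View pics/wrist7.png

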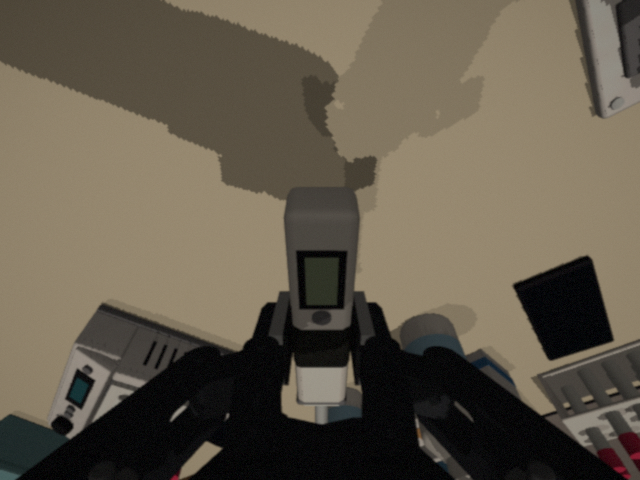

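```bash
cat > ik.py <<'E'
from fit import *
from plan import *
b,_=best();PR,SG,M=b[2],b[1],b[3]
LO=np.array([-2.7,-.3,-1.27,.12,-1.44,.2,-3.05]);HI=np.array([2.7,1.91,1.3,2.57,4.58,2.03,3.05])
def ik(T,q0):
    def r(q):
        X,R=fk(q,PR,SG);return np.r_[(X-T[:3,3])*10,Ro.from_matrix((R@M).T@T[:3,:3]).as_rotvec(),.002*(q-q0)]
    s=least_squares(r,np.clip(q0,LO+.021,HI-.021),bounds=(LO+.02,HI-.02))
    X,R=fk(s.x,PR,SG);return s.x,np.linalg.norm(X-T[:3,3])*1000,np.degrees(np.linalg.norm(Ro.from_matrix((R@M).T@T[:3,:3]).as_rotvec()))
E
cat > p1.py <<'E'
from ik import *
q0=np.array([-0.232, 0.057, -0.1596, 2.066, 0.3642, 0.9024, 0.2887])
Rt=thermR_cradle()
for phi in(18,):
    R=toolR(Rt,phi);print(R.round(3))
    for off in(.12,.06,0):
        T=mk(SEAT+.064*Rt[:,0]+(.0026+off)*Rt[:,2],R);q,e,a=ik(T,q0);print(off,T[:3,3].round(4),q.round(2),e.round(2),a.round(2))
rv=Ro.from_matrix(cur()[:3,:3].T@R).as_rotvec(degrees=True);print(rv)
E
python3 p1.py
```

```text
[[ 0.887 -0.098  0.452]
 [-0.088 -0.995 -0.045]
 [ 0.454 -0.    -0.891]]
0.12 [0.4138 0.3006 0.2199] [-0.67  0.07 -0.28  1.96  0.54  0.94 -2.9 ] 0.0 0.0
0.06 [0.456  0.2964 0.1775] [-0.81  0.16 -0.05  1.97  0.55  0.81 -2.87] 0.0 0.0
0 [0.4982 0.2922 0.1351] [-1.07  0.27  0.35  1.97  0.44  0.64 -2.74] 0.0 0.0
[-11.07883606  16.64221189 147.79555842]
```

```bash
cat > p2.py <<'E'
from ik import *
Rt=thermR_cradle();R=toolR(Rt,18)
rows(mk(SEAT+.064*Rt[:,0]+(.0026+.11)*Rt[:,2],R),n=25)
E
python3 p2.py
```

```text
n 25 dist 0.2463 ang 149.1
[0.006, 0.0068, -0.0038, -0.44, 0.67, 5.91]
[0.0067, 0.0062, -0.0036, -0.44, 0.67, 5.91]
[0.0074, 0.0055, -0.0035, -0.44, 0.67, 5.91]
[0.008, 0.0047, -0.0034, -0.44, 0.67, 5.91]
[0.0084, 0.0039, -0.0032, -0.44, 0.67, 5.91]
[0.0088, 0.003, -0.0031, -0.44, 0.67, 5.91]
[0.0091, 0.0021, -0.003, -0.44, 0.67, 5.91]
[0.0093, 0.0012, -0.0029, -0.44, 0.67, 5.91]
[0.0095, 0.0003, -0.0028, -0.44, 0.67, 5.91]
[0.0095, -0.0007, -0.0026, -0.44, 0.67, 5.91]
[0.0094, -0.0017, -0.0025, -0.44, 0.67, 5.91]
[0.0092, -0.0026, -0.0025, -0.44, 0.67, 5.91]
[0.0089, -0.0035, -0.0024, -0.44, 0.67, 5.91]
[0.0085, -0.0044, -0.0023, -0.44, 0.67, 5.91]
[0.008, -0.0052, -0.0022, -0.44, 0.67, 5.91]
[0.0075, -0.006, -0.0022, -0.44, 0.67, 5.91]
[0.0069, -0.0067, -0.0022, -0.44, 0.67, 5.91]
[0.0061, -0.0074, -0.0021, -0.44, 0.67, 5.91]
[0.0054, -0.008, -0.0021, -0.44, 0.67, 5.91]
[0.0046, -0.0085, -0.0021, -0.44, 0.67, 5.91]
[0.0037, -0.0089, -0.0022, -0.44, 0.67, 5.91]
[0.0028, -0.0092, -0.0022, -0.44, 0.67, 5.91]
[0.0018, -0.0094, -0.0022, -0.44, 0.67, 5.91]
[0.0009, -0.0095, -0.0023, -0.44, 0.67, 5.91]
[-0.0001, -0.0096, -0.0024, -0.44, 0.67, 5.91]
```

Call:
drive_tool(
  series=[0.006,0.0068,-0.0038,-0.44,0.67,5.91,255,0.0067,0.0062,-0.0036,-0.44,0.67,5.91,255,0.0074,0.0055,-0.0035,-0.44,0.67,5.91,255,0.008,0.0047,-0.0034,-0.44,0.67,5.91,255,0.0084,0.0039,-0.0032,-0.44,0.67,5.91,255],
)

```text
t: 4.72
tool_pos: [0.4382, 0.106, 0.1706]
ee_rot: [[-0.343, 0.91, 0.234], [0.917, 0.379, -0.127], [-0.205, 0.171, -0.964]]
force: [-0.8, -0.5, -0.6]
grip_width: 0.0248
```

Call:
drive_tool(
  series=[0.0088,0.003,-0.0031,-0.44,0.67,5.91,255,0.0091,0.0021,-0.003,-0.44,0.67,5.91,255,0.0093,0.0012,-0.0029,-0.44,0.67,5.91,255,0.0095,0.0003,-0.0028,-0.44,0.67,5.91,255,0.0095,-0.0007,-0.0026,-0.44,0.67,5.91,255],
)

```text
t: 5.13
tool_pos: [0.433, 0.1541, 0.1791]
ee_rot: [[0.134, 0.955, 0.264], [0.991, -0.121, -0.066], [-0.031, 0.271, -0.962]]
force: [0.5, 0.6, -1.4]
grip_width: 0.0245
```

Call:
drive_tool(
  series=[0.0094,-0.0017,-0.0025,-0.44,0.67,5.91,255,0.0092,-0.0026,-0.0025,-0.44,0.67,5.91,255,0.0089,-0.0035,-0.0024,-0.44,0.67,5.91,255,0.0085,-0.0044,-0.0023,-0.44,0.67,5.91,255,0.008,-0.0052,-0.0022,-0.44,0.67,5.91,255],
)

```text
t: 5.55
tool_pos: [0.4276, 0.2022, 0.1875]
ee_rot: [[0.568, 0.758, 0.319], [0.805, -0.593, -0.026], [0.169, 0.272, -0.947]]
force: [1.3, 0.7, -1.8]
grip_width: 0.0245
```

Call:
drive_tool(
  series=[0.0075,-0.006,-0.0022,-0.44,0.67,5.91,255,0.0069,-0.0067,-0.0022,-0.44,0.67,5.91,255,0.0061,-0.0074,-0.0021,-0.44,0.67,5.91,255,0.0054,-0.008,-0.0021,-0.44,0.67,5.91,255,0.0046,-0.0085,-0.0021,-0.44,0.67,5.91,255],
)

```text
t: 5.97
tool_pos: [0.4224, 0.2503, 0.1959]
ee_rot: [[0.845, 0.371, 0.384], [0.41, -0.912, -0.019], [0.343, 0.174, -0.923]]
force: [-1.0, -0.7, -1.6]
grip_width: 0.0246
```

Call:
drive_tool(
  series=[0.0037,-0.0089,-0.0022,-0.44,0.67,5.91,255,0.0028,-0.0092,-0.0022,-0.44,0.67,5.91,255,0.0018,-0.0094,-0.0022,-0.44,0.67,5.91,255,0.0009,-0.0095,-0.0023,-0.44,0.67,5.91,255,-0.0001,-0.0096,-0.0024,-0.44,0.67,5.91,255],
)

```text
t: 6.38
tool_pos: [0.4171, 0.2986, 0.2044]
ee_rot: [[0.892, -0.103, 0.441], [-0.091, -0.995, -0.047], [0.444, 0.002, -0.896]]
force: [-0.0, -0.1, -1.2]
grip_width: 0.0249
```

```bash
python3 snap.py 8 scene side wrist; python3 p2.py | head -3
```

```text
6.38 [-0.622, 0.0977, -0.3221, 1.9679, 0.5474, 0.9139, -2.9157] [0.4171, 0.2986, 0.2044] [-0.0, -0.1, -1.2] 0.0249
[[0.892, -0.103, 0.441], [-0.091, -0.995, -0.047], [0.444, 0.002, -0.896]]
n 25 dist 0.0093 ang 0.8
[0.0003, -0.0, -0.0002, 0.0, 0.03, 0.02]
[0.0003, -0.0, -0.0002, 0.0, 0.03, 0.02]
```

View pics/side8.png

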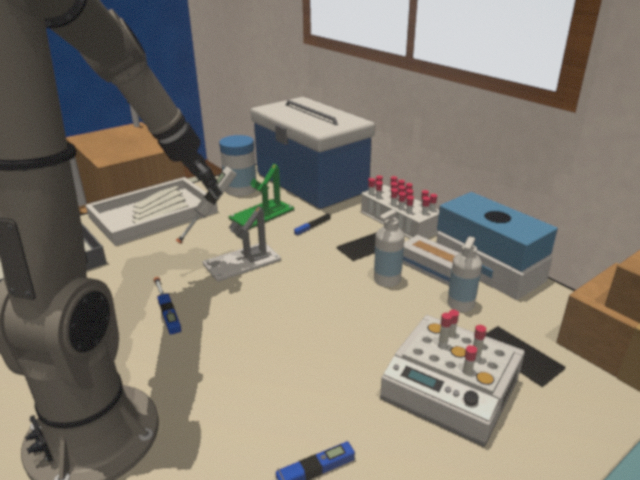

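View pics/wrist8.png

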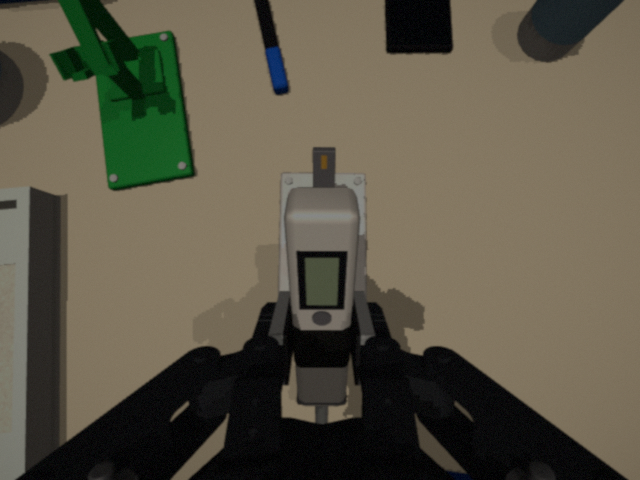

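```bash
cat > p3.py <<'E'
from h import *
from ik import *
W=load('pics/wrist8.npz')
cv2.imwrite('pics/c10.png',cv2.resize(W['color'][135:215,270:375,::-1],None,fx=6,fy=6,interpolation=cv2.INTER_CUBIC))
S=load('pics/scene8.npz');cv2.imwrite('pics/c11.png',cv2.resize(S['color'][170:290,340:480,::-1],None,fx=5,fy=5,interpolation=cv2.INTER_CUBIC))
C=[plane(W,p,.012) for p in((280.5,173),(366,173))];print(C[0].round(4),C[1].round(4))
print(plane(W,(324,149),.1375).round(4), plane(W,(323.5,162),.1328).round(4))
E
python3 p3.py
```

```text
[0.5496 0.3318 0.012 ] [0.5413 0.242  0.012 ]
[0.5212 0.2895 0.1375] [0.5138 0.2905 0.1328]
```

View pics/c10.png

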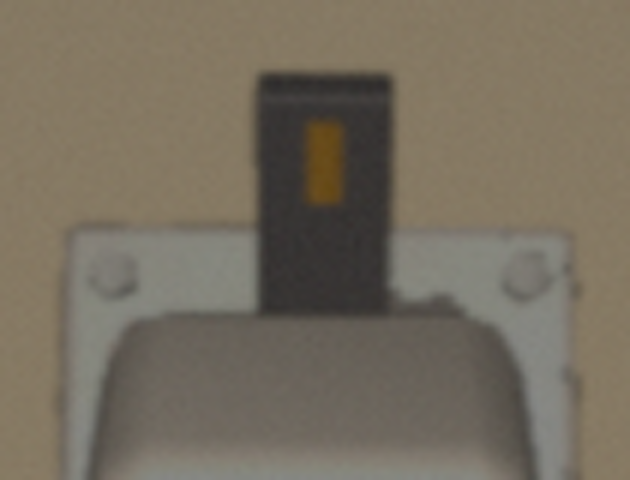

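View pics/c11.png

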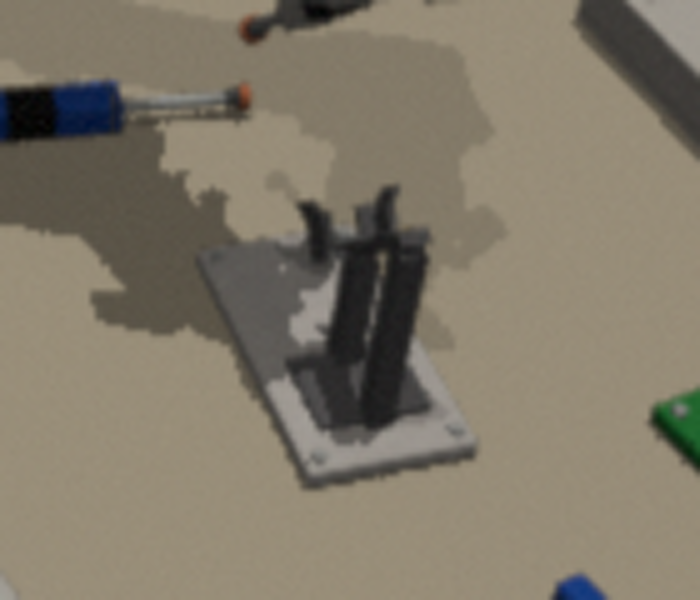

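```bash
sed -i 's/SEAT=.*/SEAT=np.array([.456,.2963,.088])/' plan.py; cat > p4.py <<'E'
from ik import *
Rt=thermR_cradle();R=toolR(Rt,18)
A=mk(SEAT+.068*Rt[:,0]+(.0026+.03)*Rt[:,2],R);B=mk(SEAT+.068*Rt[:,0]+(.0026+.002)*Rt[:,2],R)
rows(A,n=5);rows(B,T0=A,n=5);print((R.T@Rt).round(3))
E
python3 p4.py
```

```text
n 5 dist 0.0787 ang 0.8
[0.0075, -0.0001, 0.0138, 0.02, 0.14, 0.08]
[0.0075, -0.0001, 0.0139, 0.02, 0.14, 0.08]
[0.0074, -0.0001, 0.0139, 0.02, 0.14, 0.08]
[0.0074, -0.0002, 0.0139, 0.02, 0.14, 0.08]
[0.0074, -0.0002, 0.0139, 0.02, 0.14, 0.08]
n 5 dist 0.028 ang 0.0
[0.00173, -0.0, 0.00533, 0.0, 0.0, 0.0]
[[ 0.951  0.    -0.309]
 [-0.    -1.    -0.   ]
 [-0.309 -0.    -0.951]]
```

Call:
drive_tool(
  series=[0.0075,-0.0001,0.0139,0.02,0.14,0.08,255,0.0075,-0.0001,0.0139,0.02,0.14,0.08,255,0.0074,-0.0001,0.0139,0.02,0.14,0.08,255,0.0074,-0.0002,0.0139,0.02,0.14,0.08,255,0.0074,-0.0002,0.0139,0.02,0.14,0.08,255],
)

```text
t: 6.95
tool_pos: [0.4826, 0.291, 0.159]
ee_rot: [[0.886, -0.103, 0.452], [-0.091, -0.995, -0.047], [0.454, 0.001, -0.891]]
force: [-0.4, 1.1, -1.1]
grip_width: 0.025
```

```bash
python3 snap.py 9 wrist side;sed -i 's/rows(A,n=5);rows(B,T0=A,n=5)/rows(B,n=5)/' p4.py; python3 p4.py; python3 - <<'E'
import cv2
im=cv2.imread('pics/side9.png');cv2.imwrite('pics/c12.png',cv2.resize(im[150:290,170:330],None,fx=5,fy=4.2,interpolation=cv2.INTER_CUBIC)[:590])
E
```

```text
6.95 [-0.5743, 0.2243, -0.263, 1.95, 0.6337, 0.7805, -2.9112] [0.4826, 0.291, 0.159] [-0.4, 1.1, -1.1] 0.025
[[0.886, -0.103, 0.452], [-0.091, -0.995, -0.047], [0.454, 0.001, -0.891]]
n 5 dist 0.0257 ang 0.5
[0.0014, -0.0009, 0.0048, 0.08, 0.02, -0.07]
[0.0014, -0.0009, 0.0049, 0.08, 0.02, -0.07]
[0.0014, -0.0009, 0.0049, 0.08, 0.02, -0.07]
[0.0014, -0.0009, 0.0049, 0.08, 0.02, -0.07]
[0.0014, -0.0009, 0.0049, 0.08, 0.02, -0.07]
[[ 0.951  0.    -0.309]
 [-0.    -1.    -0.   ]
 [-0.309 -0.    -0.951]]
```

View pics/c12.png

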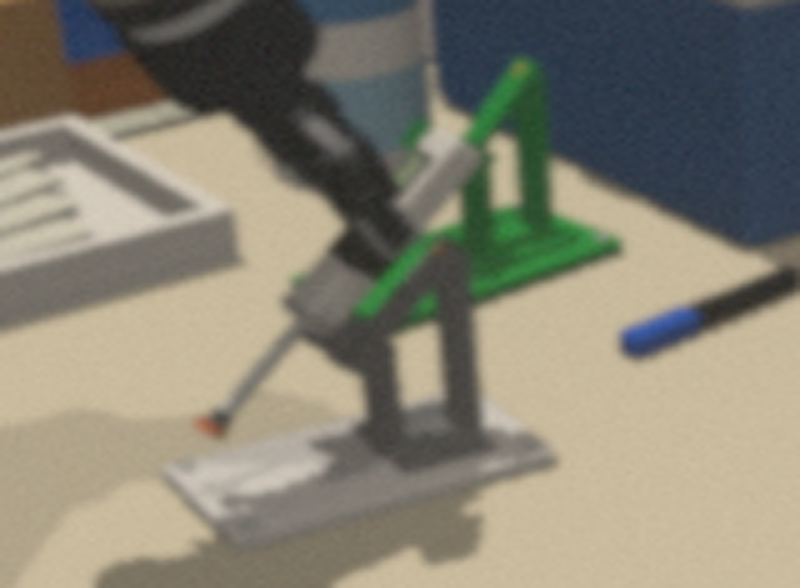

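View pics/wrist9.png

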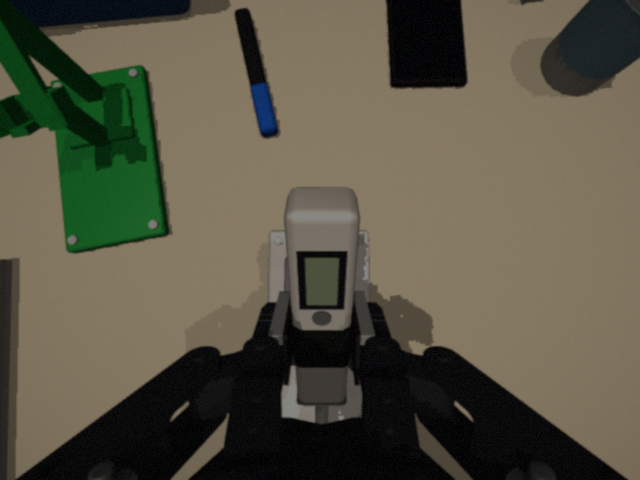

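Call:
drive_tool(
  series=[0.0014,-0.0008,0.0048,0.08,0,-0.07,255,0.0014,-0.0008,0.0048,0.08,0,-0.07,255,0.0014,-0.0008,0.0048,0.08,0,-0.07,255,0.0014,-0.0008,0.0048,0.08,0,-0.07,255,0,0,0,0,0,0,255],
)

```text
t: 7.47
tool_pos: [0.4963, 0.2943, 0.1454]
ee_rot: [[0.886, -0.097, 0.454], [-0.088, -0.995, -0.041], [0.455, -0.003, -0.89]]
force: [0.5, -1.7, -0.4]
grip_width: 0.0253
```

```bash
python3 snap.py 10;python3 p4.py
```

```text
7.47 [-0.5686, 0.2612, -0.252, 1.9419, 0.6567, 0.7452, -2.9176] [0.4963, 0.2943, 0.1454] [0.5, -1.7, -0.4] 0.0253
[[0.886, -0.097, 0.454], [-0.088, -0.995, -0.041], [0.455, -0.003, -0.89]]
n 5 dist 0.0078 ang 0.2
[0.00026, 0.00039, 0.00149, -0.05, -0.02, 0.0]
[[ 0.951  0.    -0.309]
 [-0.    -1.    -0.   ]
 [-0.309 -0.    -0.951]]
```

Nearly in, with no contact yet. I'll continue slowly along the square-to-slope direction.

Call:
drive_tool(
  series=[0.0004,0.0004,0.0015,0,0,0,255,0.0004,0.0004,0.0015,0,0,0,255,0.0004,0.0004,0.0015,0,0,0,255,0.0004,0.0004,0.0015,0,0,0,255,0.0002,0,0.001,0,0,0,255],
)

```text
t: 7.88
tool_pos: [0.5004, 0.2933, 0.14]
ee_rot: [[0.886, -0.096, 0.453], [-0.088, -0.995, -0.039], [0.455, -0.005, -0.89]]
force: [-0.1, -0.3, -0.9]
grip_width: 0.0251
```

```bash
python3 snap.py 11 side scene wrist;python3 p4.py|head -2;  python3 - <<'E'
import cv2
im=cv2.imread('pics/side11.png');cv2.imwrite('pics/c13.png',cv2.resize(im[170:280,190:310],None,fx=5,fy=5,interpolation=cv2.INTER_CUBIC))
im=cv2.imread('pics/scene11.png');cv2.imwrite('pics/c14.png',cv2.resize(im[160:270,350:470],None,fx=5,fy=5,interpolation=cv2.INTER_CUBIC))
E
```

```text
7.88 [-0.5644, 0.2716, -0.2474, 1.9435, 0.6638, 0.7303, -2.9193] [0.5004, 0.2933, 0.14] [-0.1, -0.3, -0.9] 0.0251
[[0.886, -0.096, 0.453], [-0.088, -0.995, -0.039], [0.455, -0.005, -0.89]]
n 5 dist 0.0015 ang 0.3
[0.0, 0.0003, 0.0002, -0.06, -0.01, -0.0]
```

View pics/c13.png

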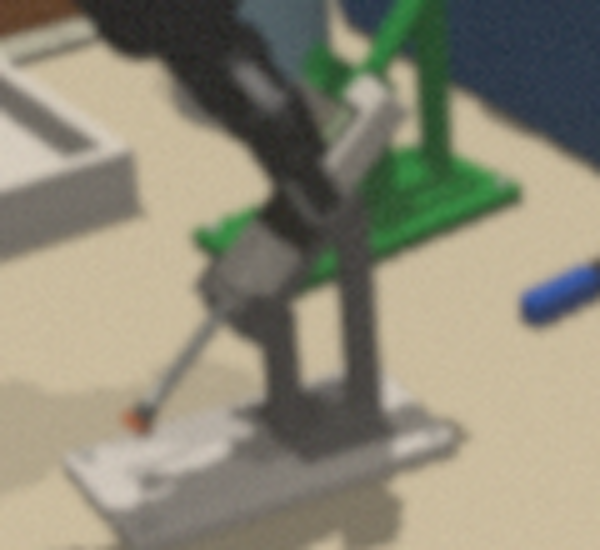

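View pics/c14.png

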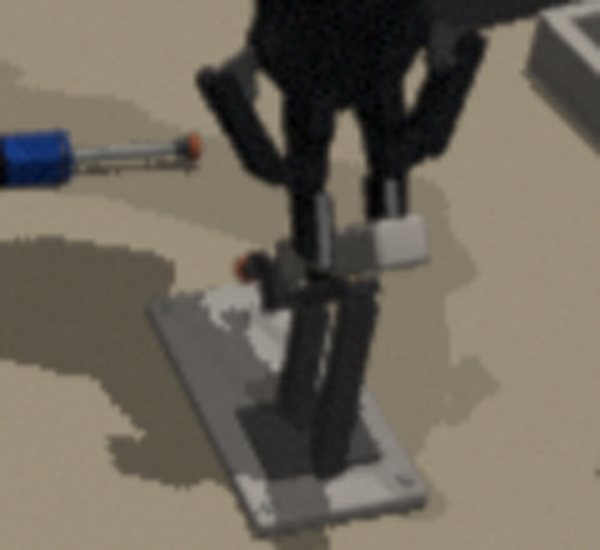

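Call:
drive_tool(
  series=[0.0003,0.0002,0.0008,0,0,0,255,0.0003,0.0002,0.0008,0,0,0,255,0.0003,0.0001,0.0008,0,0,0,255,0.0002,0,0.0005,0,0,0,255,0,0,0,0,0,0,255],
)

```text
t: 8.45
tool_pos: [0.5022, 0.2925, 0.1385]
ee_rot: [[0.886, -0.096, 0.453], [-0.088, -0.995, -0.04], [0.455, -0.005, -0.89]]
force: [-4.2, -1.8, 3.0]
grip_width: 0.0249
```

Call:
drive_tool(
  series=[-0.001,0,0.0003,0,0,0,255,-0.001,0,0.0003,0,0,0,255,-0.001,0,0.0003,0,0,0,255,-0.0005,0,0.0001,0,0,0,255,0,0,0,0,0,0,255],
)

```text
t: 8.87
tool_pos: [0.5017, 0.293, 0.1378]
ee_rot: [[0.884, -0.096, 0.457], [-0.088, -0.995, -0.038], [0.459, -0.007, -0.889]]
force: [-1.9, -2.0, 7.0]
grip_width: 0.025
```

Call:
drive_tool(
  series=[0,0,0,0,0,0,200,0,0,0,0,0,0,100,0,0,0,0,0,0,0,0,0,0,0,0,0,0,0,0,0,0,0,0,0],
)

```text
t: 9.28
tool_pos: [0.4999, 0.2925, 0.1352]
ee_rot: [[0.886, -0.096, 0.453], [-0.088, -0.995, -0.04], [0.455, -0.005, -0.891]]
force: [-0.3, -0.0, -0.1]
grip_width: 0.0722
```

Call:
drive_tool(
  series=[-0.004,0,-0.018,0,0,0,0,-0.004,0,-0.018,0,0,0,0,-0.004,0,-0.018,0,0,0,0,-0.004,0,-0.018,0,0,0,0,-0.004,0,-0.018,0,0,0,0],
)

```text
t: 9.7
tool_pos: [0.4408, 0.2978, 0.2069]
ee_rot: [[0.886, -0.096, 0.453], [-0.088, -0.995, -0.04], [0.455, -0.004, -0.891]]
force: [-0.2, 0.1, 0.4]
grip_width: 0.0855
```

```bash
python3 snap.py 12 side scene wrist;  python3 - <<'E'
import cv2
im=cv2.imread('pics/side12.png');cv2.imwrite('pics/c15.png',cv2.resize(im[170:280,190:310],None,fx=5,fy=5,interpolation=cv2.INTER_CUBIC))
im=cv2.imread('pics/scene12.png');cv2.imwrite('pics/c16.png',cv2.resize(im[160:270,350:470],None,fx=5,fy=5,interpolation=cv2.INTER_CUBIC))
E
```

```text
9.7 [-0.5989, 0.1169, -0.3062, 1.9452, 0.5582, 0.8894, -2.8813] [0.4408, 0.2978, 0.2069] [-0.2, 0.1, 0.4] 0.0855
[[0.886, -0.096, 0.453], [-0.088, -0.995, -0.04], [0.455, -0.004, -0.891]]
```

View pics/c15.png

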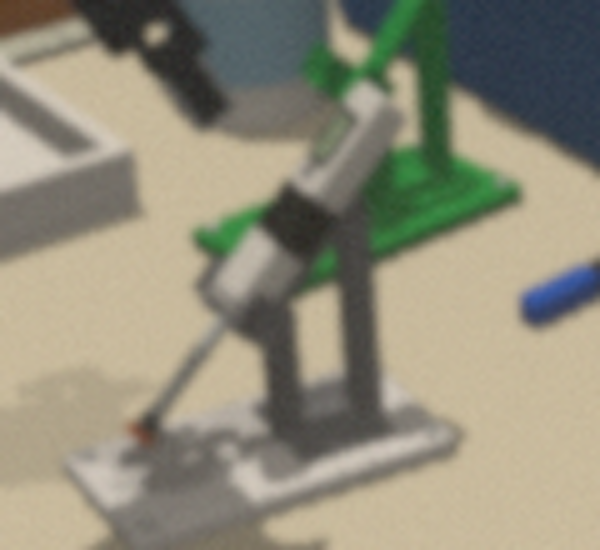

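View pics/c16.png

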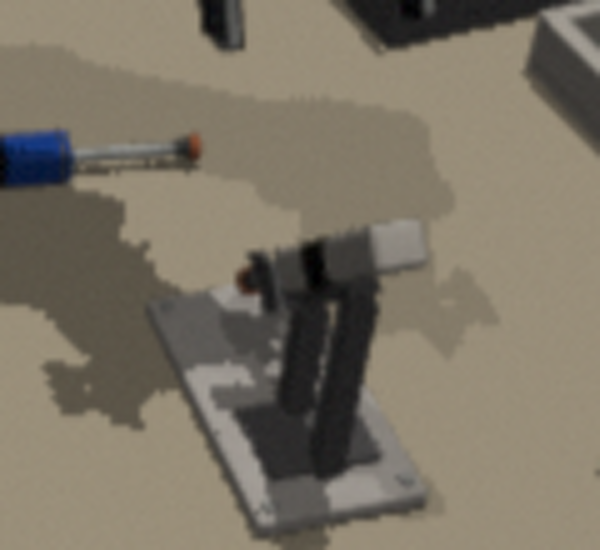

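View pics/wrist12.png

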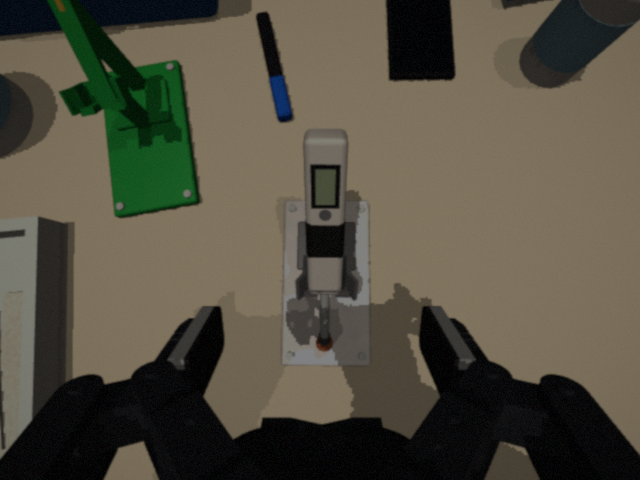

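```bash
cat > chk.py <<'E'
import sys
from h import *
from plan import thermR_cradle,SEAT
tag=sys.argv[1];Rt=thermR_cradle()
V={n:load(f'pics/{n}{tag}.npz') for n in('scene','side','wrist')}
for n in V:
    print(n,'foot',proj(V[n],SEAT-.072*Rt[:,0]).round(1),'end top edge',proj(V[n],SEAT+.125*Rt[:,0]+.011*Rt[:,2]).round(1),'end',proj(V[n],SEAT+.125*Rt[:,0]).round(1),'shoulder top',proj(V[n],SEAT+.011*Rt[:,2]).round(1))
for n in V:
    hsv=cv2.cvtColor(V[n]['color'],cv2.COLOR_RGB2HSV);H,s,v=[hsv[...,i].astype(int) for i in range(3)]
    f=proj(V[n],SEAT-.072*Rt[:,0])
    for a,b,_ in comps((H<14)&(s>90)&(v<190)&(v>50),6):
        if np.linalg.norm(np.array(a)-f)<30: print(n,a,b[4])
E
python3 chk.py 12
```

```text
scene foot [398.7 216.1] end top edge [428.1 204.2] end [428.9 209.2] shoulder top [407.8 209.5]
side foot [217.9 256.7] end top edge [263.6 186.9] end [266.7 189.2] shoulder top [232.4 230.1]
wrist foot [325.7 340.9] end top edge [327.5 138.1] end [327.5 131.3] shoulder top [326.2 294.8]
scene [388.5, 189.0] 10
side [217.7, 256.2] 9
wrist [323.5, 346.8] 65
```

```bash
cat > p5.py <<'E'
from ik import *
q0=np.array([-0.5989, 0.1169, -0.3062, 1.9452, 0.5582, 0.8894, -2.8813])
Rt=thermR_cradle();gx=.03
PADS=np.array([[.5316,-.3634,.078],[.5484,-.2951,.078],[.5646,-.2257,.078]])
def up(az): # tool z horizontal azimuth az -> z_t=-that
    a=np.radians(az);z=-np.array([np.cos(a),np.sin(a),0]);x=np.array([0,0,1.]);return np.column_stack([x,np.cross(z,x),z])
for phi in(45,50,55,60):
    R=toolR(Rt,phi);T=mk(SEAT+(.053+gx)*Rt[:,0]+.011*R[:,2],R);q,e,a=ik(T,q0);print('phi',phi,'cradle',q.round(2),e.round(2),a.round(2))
    for az in(-90,-60,-45,-30,-15,0,30):
        out=[]
        qq=q
        for P in PADS:
            U=up(az);R2=toolR(U,phi);qq,e,a=ik(mk(P+[0,0,.128+gx-.004]+.011*R2[:,2],R2),qq);out.append((round(float(e),1),round(float(a),1),qq.round(2)[[0,2,3,4,5,6]].tolist()))
        print(az,[o[:2] for o in out],out[0][2])
E
python3 p5.py
```

```text
phi 45 cradle [-0.27  0.5  -0.4   1.54  0.2   1.15 -2.37] 0.0 0.0
-90 [(0.0, 0.0), (0.0, 0.0), (0.0, 0.0)] [-0.5, 0.98, 1.73, 0.38, 0.83, -3.03]
-60 [(0.0, 0.0), (0.0, 0.0), (0.0, 0.0)] [0.06, 0.29, 1.99, 0.96, 0.54, -3.03]
-45 [(0.0, 0.0), (0.0, 0.0), (0.0, 0.0)] [0.22, 0.25, 2.06, 0.8, 0.28, -2.61]
-30 [(0.0, 0.0), (0.0, 0.0), (0.0, 0.0)] [1.44, -0.94, 2.04, 0.69, 0.22, -2.13]
-15 [(0.0, 0.0), (0.0, 0.0), (0.1, 0.4)] [1.76, -1.25, 1.99, 0.36, 0.28, -1.44]
0 [(0.0, 0.0), (0.0, 0.0), (0.0, 0.0)] [1.8, -1.25, 1.88, 0.01, 0.44, -0.81]
30 [(0.0, 0.0), (0.0, 0.0), (0.0, 0.0)] [1.7, -1.25, 1.56, 0.04, 0.93, -0.35]
phi 50 cradle [-0.24  0.55 -0.42  1.46  0.17  1.24 -2.33] 0.0 0.0
-90 [(0.0, 0.0), (0.0, 0.0), (0.0, 0.0)] [-0.33, 0.77, 1.68, 0.43, 0.9, -3.03]
-60 [(0.0, 0.0), (0.0, 0.0), (0.0, 0.0)] [0.2, 0.17, 1.92, 0.75, 0.59, -2.8]
-45 [(0.0, 0.0), (0.0, 0.0), (0.0, 0.0)] [0.34, 0.14, 1.98, 0.5, 0.39, -2.29]
-30 [(0.0, 0.0), (0.0, 0.0), (0.0, 0.0)] [0.73, -0.14, 1.98, -0.08, 0.32, -1.44]
-15 [(0.0, 0.0), (0.0, 0.0), (0.0, 0.0)] [1.01, -0.32, 1.93, -0.55, 0.44, -0.68]
0 [(0.0, 0.0), (0.0, 
[... 673 characters left out ...]
48]
30 [(0.0, 0.0), (0.0, 0.0), (0.0, 0.0)] [1.61, -1.24, 1.5, 0.2, 1.03, -0.53]
phi 60 cradle [-0.2   0.67 -0.45  1.31  0.11  1.43 -2.28] 0.0 0.0
-90 [(0.0, 0.0), (0.0, 0.0), (0.0, 0.0)] [0.19, 0.17, 1.58, 0.5, 1.06, -3.02]
-60 [(0.0, 0.0), (0.0, 0.0), (0.0, 0.0)] [0.35, 0.08, 1.77, 0.42, 0.74, -2.45]
-45 [(0.0, 0.0), (0.0, 0.0), (0.0, 0.0)] [0.48, 0.02, 1.81, 0.24, 0.63, -2.02]
-30 [(0.0, 0.0), (0.0, 0.0), (0.0, 0.0)] [0.66, -0.09, 1.82, -0.02, 0.6, -1.49]
-15 [(0.0, 0.0), (0.0, 0.0), (0.0, 0.0)] [0.85, -0.2, 1.78, -0.25, 0.66, -1.0]
0 [(0.0, 0.0), (0.0, 0.0), (0.0, 0.0)] [1.02, -0.32, 1.71, -0.35, 0.78, -0.64]
30 [(0.0, 0.0), (0.0, 0.0), (0.0, 0.0)] [1.44, -0.93, 1.47, -0.01, 1.06, -0.39]
```

```bash
cat > p6.py <<'E'
from ik import *
import sys
Rt=thermR_cradle();R=toolR(Rt,55);G=SEAT+.083*Rt[:,0]+.011*R[:,2]
off=float(sys.argv[1]);rows(mk(G-off*R[:,2],R),n=int(sys.argv[2]))
E
python3 p6.py .1 10
```

```text
n 10 dist 0.0927 ang 37.2
[0.0091, 0.0001, 0.0017, -0.04, -3.72, 0.02]
[0.0092, 0.0001, 0.0011, -0.04, -3.72, 0.02]
[0.0093, 0.0001, 0.0005, -0.04, -3.72, 0.02]
[0.0093, 0.0001, -0.0001, -0.04, -3.72, 0.02]
[0.0092, 0.0001, -0.0007, -0.04, -3.72, 0.02]
[0.0092, 0.0001, -0.0013, -0.04, -3.72, 0.02]
[0.0091, 0.0001, -0.0019, -0.04, -3.72, 0.02]
[0.0089, 0.0001, -0.0025, -0.04, -3.72, 0.02]
[0.0088, 0.0001, -0.0031, -0.04, -3.72, 0.02]
[0.0085, 0.0001, -0.0036, -0.04, -3.72, 0.02]
```

Call:
drive_tool(
  series=[0.0091,0.0001,0.0017,-0.04,-3.72,0.02,0,0.0092,0.0001,0.0011,-0.04,-3.72,0.02,0,0.0093,0.0001,0.0005,-0.04,-3.72,0.02,0,0.0093,0.0001,-0.0001,-0.04,-3.72,0.02,0,0.0092,0.0001,-0.0007,-0.04,-3.72,0.02,0],
)

```text
t: 10.27
tool_pos: [0.4867, 0.2917, 0.2185]
ee_rot: [[0.985, -0.1, 0.143], [-0.099, -0.995, -0.014], [0.143, -0.001, -0.99]]
force: [0.5, 1.0, -0.6]
grip_width: 0.0852
```

Call:
drive_tool(
  series=[0.0092,0.0001,-0.0013,-0.04,-3.72,0.02,0,0.0091,0.0001,-0.0019,-0.04,-3.72,0.02,0,0.0089,0.0001,-0.0025,-0.04,-3.72,0.02,0,0.0088,0.0001,-0.0031,-0.04,-3.72,0.02,0,0.0085,0.0001,-0.0036,-0.04,-3.72,0.02,0],
)

```text
t: 10.68
tool_pos: [0.5312, 0.2864, 0.2313]
ee_rot: [[0.978, -0.103, -0.179], [-0.102, -0.995, 0.015], [-0.18, 0.004, -0.984]]
force: [0.7, 0.2, 0.4]
grip_width: 0.0852
```

Call:
drive_tool(
  series=[0,0,0,0,0,0,0,0,0,0,0,0,0,0,0,0,0,0,0,0,0,0,0,0,0,0,0,0,0,0,0,0,0,0,0],
)

```text
t: 11.1
tool_pos: [0.5286, 0.2888, 0.2336]
ee_rot: [[0.98, -0.099, -0.175], [-0.097, -0.995, 0.016], [-0.175, 0.001, -0.985]]
force: [0.8, -0.2, 0.0]
grip_width: 0.0855
```

```bash
python3 snap.py 13 wrist; python3 p6.py .03 5
```

```text
11.1 [-0.3157, 0.5548, -0.2672, 1.1937, 0.0337, 1.5506, -2.2268] [0.5286, 0.2888, 0.2336] [0.8, -0.2, 0.0] 0.0855
[[0.98, -0.099, -0.175], [-0.097, -0.995, 0.016], [-0.175, 0.001, -0.985]]
n 5 dist 0.0693 ang 0.1
[0.00019, -9e-05, 0.01386, 0.01, 0.01, -0.01]
```

View pics/wrist13.png

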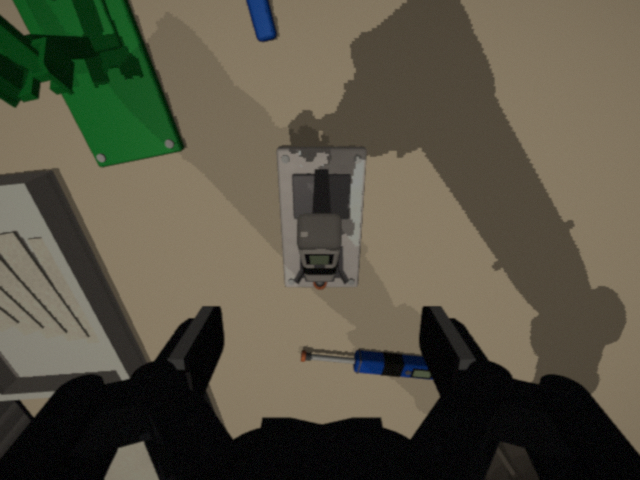

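Call:
drive_tool(
  series=[0.0002,-0.0001,0.0139,0,0,0,0,0.0002,-0.0001,0.0139,0,0,0,0,0.0002,-0.0001,0.0139,0,0,0,0,0.0002,-0.0001,0.0139,0,0,0,0,0.0002,-0.0001,0.0139,0,0,0,0],
)

```text
t: 11.57
tool_pos: [0.518, 0.29, 0.1647]
ee_rot: [[0.98, -0.099, -0.174], [-0.098, -0.995, 0.016], [-0.174, 0.001, -0.985]]
force: [1.1, -0.5, 0.7]
grip_width: 0.0855
```

Call:
drive_tool(
  series=[0,0,0.0075,0,0,0,0,0,0,0.0075,0,0,0,0,0,0,0.0075,0,0,0,0,0,0,0.0075,0,0,0,0,0,0,0,0,0,0,0],
)

```text
t: 11.98
tool_pos: [0.5124, 0.2897, 0.1336]
ee_rot: [[0.979, -0.1, -0.177], [-0.099, -0.995, 0.015], [-0.178, 0.003, -0.984]]
force: [0.0, -0.6, 0.7]
grip_width: 0.0851
```

```bash
python3 snap.py 14 side; python3 p6.py 0 5; python3 - <<'E'
import cv2
im=cv2.imread('pics/side14.png');cv2.imwrite('pics/c17.png',cv2.resize(im[140:280,180:320],None,fx=4.2,fy=4.2,interpolation=cv2.INTER_CUBIC))
E
```

```text
11.98 [-0.3158, 0.5902, -0.2673, 1.3885, 0.0432, 1.3246, -2.235] [0.5124, 0.2897, 0.1336] [0.0, -0.6, 0.7] 0.0851
[[0.979, -0.1, -0.177], [-0.099, -0.995, 0.015], [-0.178, 0.003, -0.984]]
n 5 dist 0.0018 ang 0.2
[-0.00015, -0.00015, -0.00028, 0.02, 0.04, -0.03]
```

View pics/c17.png

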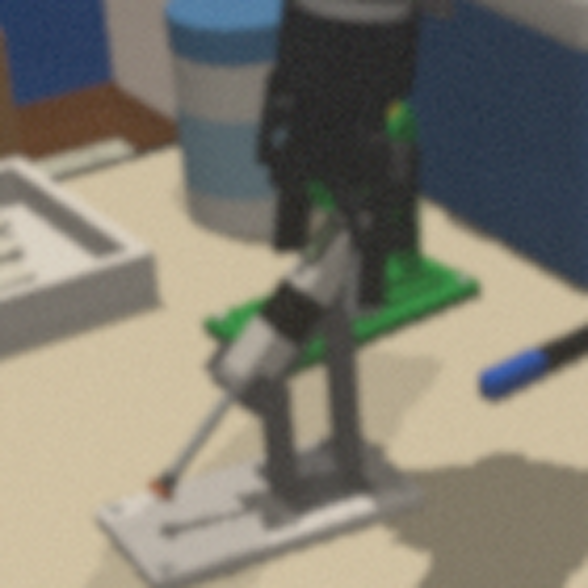

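Fingers are astride the handle's upper part. Closing on it.

Call:
drive_tool(
  series=[0,0,0,0,0,0,150,0,0,0,0,0,0,255,0,0,0,0,0,0,255,0,0,0,0,0,0,255,0,0,0,0,0,0,255],
  grip_force=60,
)

```text
t: 12.45
tool_pos: [0.5138, 0.2904, 0.1353]
ee_rot: [[0.98, -0.101, -0.174], [-0.099, -0.995, 0.017], [-0.175, 0.0, -0.985]]
force: [1.3, 4.3, 1.4]
grip_width: 0.0256
```

Call:
drive_tool(
  series=[0,0,0,0,0,0,255,0,0,0,0,0,0,255,0,0,0,0,0,0,255,0,0,0,0,0,0,255,0,0,0,0,0,0,255],
)

```text
t: 12.87
tool_pos: [0.5137, 0.2903, 0.1354]
ee_rot: [[0.98, -0.101, -0.174], [-0.099, -0.995, 0.017], [-0.175, 0.001, -0.985]]
force: [-0.1, 0.5, 3.4]
grip_width: 0.0251
```

```bash
python3 snap.py 15; cat > p7.py <<'E'
from ik import *
import sys
Rt=thermR_cradle();T=cur();R=T[:3,:3]
print('tcp rel seat in therm axes',(Rt.T@(T[:3,3]-SEAT)).round(4),'phi err deg',Ro.from_matrix(toolR(Rt,55).T@R).as_rotvec(degrees=True).round(2))
T2=T.copy();T2[:3,3]+=.09*Rt[:,2];rows(T2,n=5)
E
python3 p7.py
```

```text
12.87 [-0.3155, 0.589, -0.2674, 1.3855, 0.0429, 1.3253, -2.235] [0.5137, 0.2903, 0.1354] [-0.1, 0.5, 3.4] 0.0251
[[0.98, -0.101, -0.174], [-0.099, -0.995, 0.017], [-0.175, 0.001, -0.985]]
tcp rel seat in therm axes [ 0.0745 -0.0003 -0.0075] phi err deg [-0.02 -0.09  0.13]
n 5 dist 0.09 ang 0.0
[-0.01476, 4e-05, -0.0103, 0.0, 0.0, 0.0]
```

Call:
drive_tool(
  series=[-0.0148,0,-0.0103,0,0,0,255,-0.0148,0,-0.0103,0,0,0,255,-0.0148,0,-0.0103,0,0,0,255,-0.0148,0,-0.0103,0,0,0,255,-0.0148,0,-0.0103,0,0,0,255],
)

```text
t: 13.28
tool_pos: [0.4489, 0.2961, 0.1983]
ee_rot: [[0.979, -0.101, -0.177], [-0.1, -0.995, 0.015], [-0.177, 0.003, -0.984]]
force: [-0.1, -0.8, -1.5]
grip_width: 0.025
```

```bash
cat >> plan.py <<'E'
TG=mk([.5137,.2903,.1354],None or np.eye(3));TG[:3,:3]=toolR(thermR_cradle(),55)
OFFT=np.array([.0745,-.0003,-.0075]) # TCP rel shoulder in therm axes
PADS=np.array([[.5316,-.3634,.078],[.5484,-.2951,.078],[.5646,-.2257,.078]])
def up(az):
    a=np.radians(az);z=-np.array([np.cos(a),np.sin(a),0]);x=np.array([0,0,1.]);return np.column_stack([x,np.cross(z,x),z])
def padT(foot,az=-40,phi=55):
    U=up(az);return mk(np.asarray(foot)+U@(OFFT+[.075,0,0]),toolR(U,phi))
E
python3 snap.py 16 scene side wrist;cat > p8.py <<'E'
from ik import *
T0=cur();q=np.array(sense()['q'])
# via: over middle, high, upright
via=padT([.45,-.05,.30]);T1=padT(PADS[0]+[0,0,.085])
for n,T in(('via',via),('pre1',T1),('p1',padT(PADS[0]-[0,0,.004]))):
    q,e,a=ik(T,q);print(n,T[:3,3].round(3),q.round(2),e.round(2),a.round(2))
rows(via,n=15);
E
python3 p8.py
```

```text
13.28 [-0.339, 0.4365, -0.2953, 1.4667, 0.009, 1.392, -2.2904] [0.4489, 0.2961, 0.1983] [-0.1, -0.8, -1.5] 0.025
[[0.979, -0.101, -0.177], [-0.1, -0.995, 0.015], [-0.177, 0.003, -0.984]]
via [ 0.456 -0.055  0.45 ] [-0.08 -0.23 -0.17  1.72  0.47  1.29 -2.57] 0.0 0.0
pre1 [ 0.537 -0.368  0.312] [ 0.42  0.1   0.11  1.76  0.14  0.69 -1.83] 0.0 0.0
p1 [ 0.537 -0.368  0.223] [ 0.41  0.17  0.12  1.9   0.18  0.47 -1.88] 0.0 0.0
n 15 dist 0.4322 ang 56.1
[-0.0002, 0.0233, -0.0169, -0.5, 2.91, 2.29]
[0.0016, 0.0235, -0.0167, -0.5, 2.91, 2.29]
[0.0033, 0.0235, -0.0163, -0.5, 2.91, 2.29]
[0.0051, 0.0235, -0.0159, -0.5, 2.91, 2.29]
[0.0068, 0.0234, -0.0154, -0.5, 2.91, 2.29]
[0.0085, 0.0232, -0.0148, -0.5, 2.91, 2.29]
[0.0102, 0.023, -0.0141, -0.5, 2.91, 2.29]
[0.0118, 0.0226, -0.0134, -0.5, 2.91, 2.29]
[0.0133, 0.0223, -0.0125, -0.5, 2.91, 2.29]
[0.0148, 0.0218, -0.0116, -0.5, 2.91, 2.29]
[0.0163, 0.0213, -0.0106, -0.5, 2.91, 2.29]
[0.0176, 0.0207, -0.0096, -0.5, 2.91, 2.29]
[0.0189, 0.02, -0.0085, -0.5, 2.91, 2.29]
[0.0201, 0.0193, -0.0073, -0.5, 2.91, 2.29]
[0.0212, 0.0186, -0.0061, -0.5, 2.91, 2.29]
```

View pics/scene16.png

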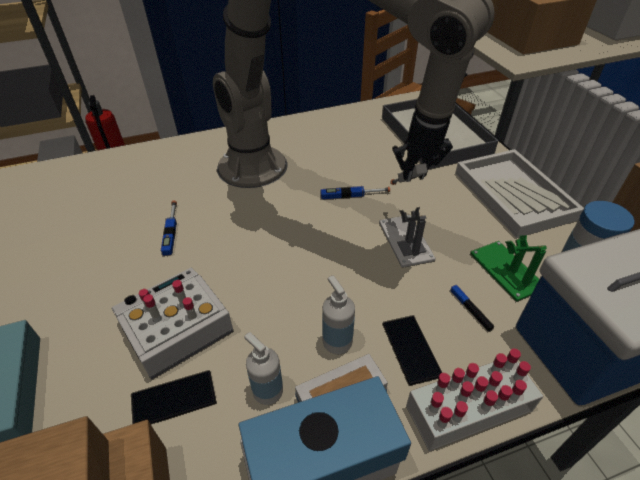

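View pics/wrist16.png

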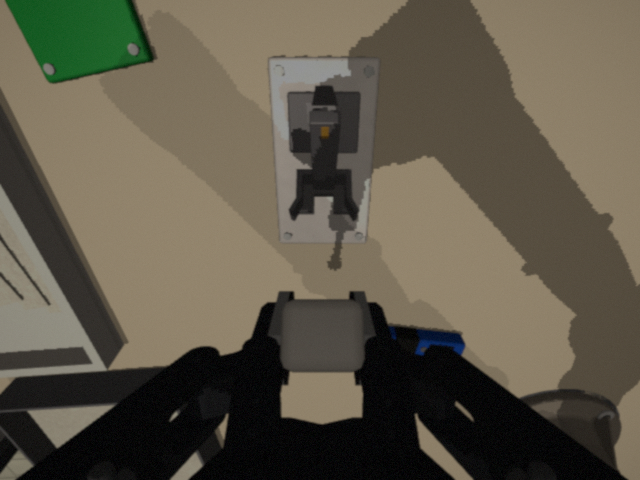

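Call:
drive_tool(
  series=[-0.0002,0.0233,-0.0169,-0.5,2.91,2.29,255,0.0016,0.0235,-0.0167,-0.5,2.91,2.29,255,0.0033,0.0235,-0.0163,-0.5,2.91,2.29,255,0.0051,0.0235,-0.0159,-0.5,2.91,2.29,255,0.0068,0.0234,-0.0154,-0.5,2.91,2.29,255],
)

```text
t: 13.85
tool_pos: [0.4524, 0.1769, 0.2815]
ee_rot: [[0.953, -0.296, 0.064], [-0.291, -0.953, -0.079], [0.085, 0.057, -0.995]]
force: [0.5, 0.6, -1.3]
grip_width: 0.0252
```

Call:
drive_tool(
  series=[0.0085,0.0232,-0.0148,-0.5,2.91,2.29,255,0.0102,0.023,-0.0141,-0.5,2.91,2.29,255,0.0118,0.0226,-0.0134,-0.5,2.91,2.29,255,0.0133,0.0223,-0.0125,-0.5,2.91,2.29,255,0.0148,0.0218,-0.0116,-0.5,2.91,2.29,255],
)

```text
t: 14.27
tool_pos: [0.4538, 0.0596, 0.3651]
ee_rot: [[0.831, -0.484, 0.275], [-0.438, -0.874, -0.212], [0.343, 0.056, -0.938]]
force: [0.2, 0.5, -1.4]
grip_width: 0.0254
```

Call:
drive_tool(
  series=[0.0163,0.0213,-0.0106,-0.5,2.91,2.29,255,0.0176,0.0207,-0.0096,-0.5,2.91,2.29,255,0.0189,0.02,-0.0085,-0.5,2.91,2.29,255,0.0201,0.0193,-0.0073,-0.5,2.91,2.29,255,0.0212,0.0186,-0.0061,-0.5,2.91,2.29,255],
)

```text
t: 14.68
tool_pos: [0.4556, -0.0577, 0.4485]
ee_rot: [[0.626, -0.646, 0.437], [-0.529, -0.763, -0.371], [0.573, 0.002, -0.819]]
force: [0.5, 0.7, -2.1]
grip_width: 0.025
```

```bash
python3 snap.py 17 ;cat > p9.py <<'E'
from ik import *
T1=padT(PADS[0]+[0,0,.10]);rows(T1,n=10)
E
python3 p9.py
```

```text
14.68 [-0.1511, -0.2275, -0.1112, 1.725, 0.486, 1.3014, -2.5861] [0.4556, -0.0577, 0.4485] [0.5, 0.7, -2.1] 0.025
[[0.626, -0.646, 0.437], [-0.529, -0.763, -0.371], [0.573, 0.002, -0.819]]
n 10 dist 0.3433 ang 0.3
[0.01459, 0.01843, 0.02501, 0.02, 0.0, -0.01]
```

Call:
drive_tool(
  series=[0.0146,0.0184,0.025,0,0,0,255,0.0146,0.0184,0.025,0,0,0,255,0.0146,0.0184,0.025,0,0,0,255,0.0146,0.0184,0.025,0,0,0,255,0.0146,0.0184,0.025,0,0,0,255],
)

```text
t: 15.1
tool_pos: [0.4966, -0.2132, 0.3862]
ee_rot: [[0.629, -0.645, 0.435], [-0.528, -0.764, -0.37], [0.571, 0.002, -0.821]]
force: [0.7, 1.5, -1.6]
grip_width: 0.0252
```

Call:
drive_tool(
  series=[0.0146,0.0184,0.025,0,0,0,255,0.0146,0.0184,0.025,0,0,0,255,0.0146,0.0184,0.025,0,0,0,255,0.0146,0.0184,0.025,0,0,0,255,0.0146,0.0184,0.025,0,0,0,255],
)

```text
t: 15.52
tool_pos: [0.5376, -0.3681, 0.3252]
ee_rot: [[0.629, -0.645, 0.435], [-0.528, -0.765, -0.37], [0.57, 0.003, -0.821]]
force: [0.7, 0.8, -1.6]
grip_width: 0.0252
```

Call:
drive_tool(
  series=[0,0,0,0,0,0,255,0,0,0,0,0,0,255,0,0,0,0,0,0,255,0,0,0,0,0,0,255,0,0,0,0,0,0,255],
)

```text
t: 15.93
tool_pos: [0.5392, -0.3642, 0.3283]
ee_rot: [[0.629, -0.641, 0.44], [-0.526, -0.767, -0.368], [0.573, -0.0, -0.819]]
force: [0.6, -0.3, -1.8]
grip_width: 0.0253
```

```bash
python3 snap.py 18 scene side wrist; python3 - <<'E'
import cv2
im=cv2.imread('pics/side18.png');cv2.imwrite('pics/c18.png',cv2.resize(im[240:440,360:560],None,fx=3,fy=3,interpolation=cv2.INTER_CUBIC))
im=cv2.imread('pics/scene18.png');cv2.imwrite('pics/c19.png',cv2.resize(im[210:380,90:260],None,fx=3.5,fy=3.5,interpolation=cv2.INTER_CUBIC))
E
```

```text
15.93 [0.0984, 0.0835, 0.4454, 1.7387, 0.0879, 0.7261, -1.7836] [0.5392, -0.3642, 0.3283] [0.6, -0.3, -1.8] 0.0253
[[0.629, -0.641, 0.44], [-0.526, -0.767, -0.368], [0.573, -0.0, -0.819]]
```

View pics/c18.png

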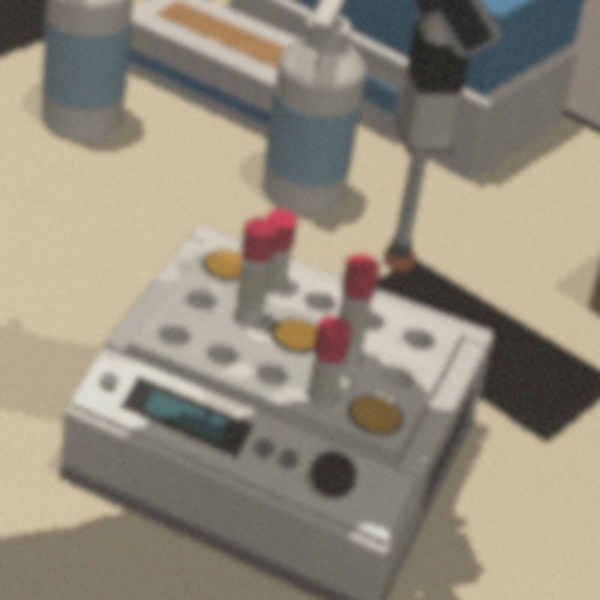

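View pics/c19.png

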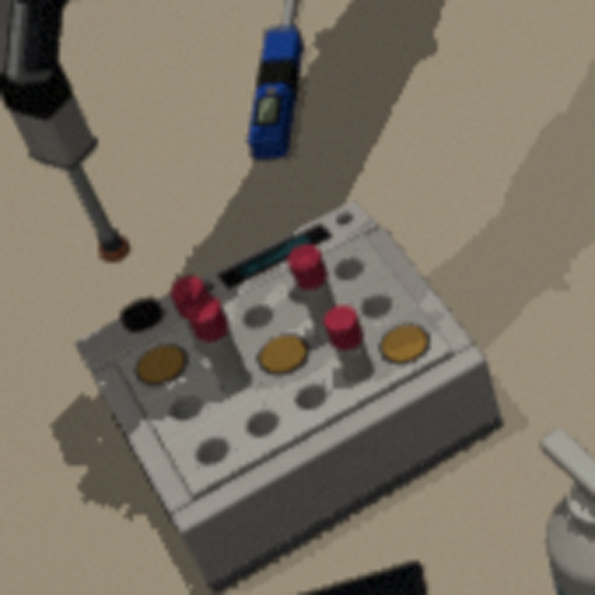

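View pics/wrist18.png

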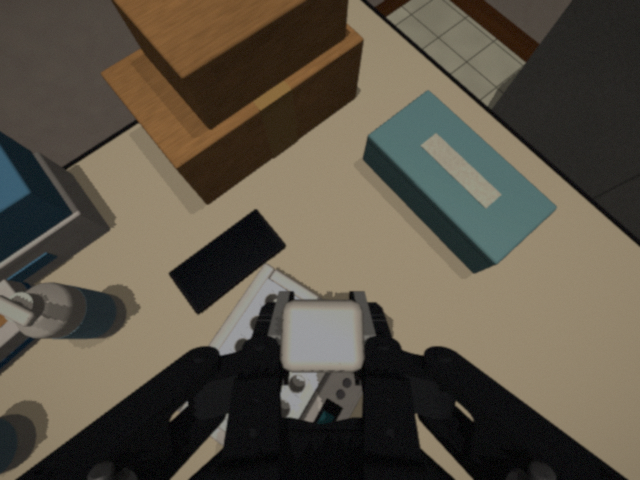

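```bash
cat > ft.py <<'E'
import sys
from h import *
from plan import *
tag=sys.argv[1];V={n:load(f'pics/{n}{tag}.npz') for n in('scene','side')}
T=cur();U=T[:3,:3]@toolR(np.eye(3),55).T
foot=T[:3,3]-U@(OFFT+[.075,0,0]);print('pred foot',foot.round(4),'axis',U[:,0].round(3))
cc={}
for n in V:
    hsv=cv2.cvtColor(V[n]['color'],cv2.COLOR_RGB2HSV);H,s,v=[hsv[...,i].astype(int) for i in range(3)]
    f=proj(V[n],foot+.003*U[:,0]);print(n,'pred px',f.round(1))
    for a,b,_ in comps((H<12)&(s>90)&(v<190)&(v>40),6):
        if np.linalg.norm(np.array(a)-f)<25: print('   copper',a,b);cc.setdefault(n,a)
if len(cc)==2: print('tri copper',tri((V['scene'],cc['scene']),(V['side'],cc['side'])))
E
python3 ft.py 18; python3 - <<'E'
import sys;sys.path.insert(0,'.')
from h import *
S=load('pics/scene18.npz');D=load('pics/side18.npz')
a=lambda x,y:(90+(x+.5)/3.5-.5,210+(y+.5)/3.5-.5);b=lambda x,y:(360+(x+.5)/3-.5,240+(y+.5)/3-.5)
p,_=tri((S,a(113,251)),(D,b(401,259)));q,_=tri((S,a(71,167)),(D,b(419,153)))
d=q-p;print(p,q,d/np.linalg.norm(d),np.linalg.norm(d))
E
```

```text
pred foot [ 0.5334 -0.3597  0.179 ] axis [-0. -0.  1.]
scene pred px [120.6 280.8]
   copper [122.4, 282.0] [119, 279, 7, 6, 20]
side pred px [492.6 325.9]
   copper [476.2, 327.5] [476, 325, 2, 6, 6]
   copper [493.3, 327.5] [489, 325, 9, 6, 36]
   copper [484.6, 328.4] [483, 326, 3, 7, 9]
tri copper (array([ 0.52266414, -0.35026444,  0.17290245]), [10.2, 10.2])
[ 0.53508454 -0.35866638  0.18084981] [ 0.53538885 -0.35797847  0.24732128] [0.00457767 0.01034818 0.99993598] 0.06647571979820038
```

```bash
cat > mv.py <<'E'
import sys
from plan import *
d=np.array(list(map(float,sys.argv[1:4])))/1000;n=int(sys.argv[4]);T=cur();T2=T.copy();T2[:3,3]+=d
if len(sys.argv)>5: T2[:3,:3]=toolR(up(-40),55)
rows(T2,n=n)
R=toolR(up(-40),55);print('1mm down',(R.T@[0,0,-.001]).round(5))
E
python3 mv.py -2.7 -4.3 -85 5
```

```text
n 5 dist 0.0852 ang 0.0
[-0.00964, 0.00101, 0.01401, 0.0, 0.0, 0.0]
1mm down [-0.00057  0.       0.00082]
```

Call:
drive_tool(
  series=[-0.0096,0.001,0.014,0,0,0,255,-0.0096,0.001,0.014,0,0,0,255,-0.0096,0.001,0.014,0,0,0,255,-0.0096,0.001,0.014,0,0,0,255,-0.0096,0.001,0.014,0,0,0,255],
)

```text
t: 16.5
tool_pos: [0.5361, -0.3696, 0.2428]
ee_rot: [[0.628, -0.643, 0.439], [-0.527, -0.766, -0.368], [0.573, -0.0, -0.819]]
force: [0.4, -0.0, -0.8]
grip_width: 0.0257
```

Call:
drive_tool(
  series=[0,0,0,0,0,0,255,0,0,0,0,0,0,255,0,0,0,0,0,0,255,0,0,0,0,0,0,255,0,0,0,0,0,0,255],
)

```text
t: 16.92
tool_pos: [0.5367, -0.3705, 0.2449]
ee_rot: [[0.626, -0.643, 0.441], [-0.526, -0.766, -0.37], [0.575, -0.0, -0.818]]
force: [0.1, 0.2, -1.3]
grip_width: 0.0257
```

```bash
python3 snap.py 19 scene side; python3 ft.py 19; python3 - <<'E'
import cv2,numpy as np
im=cv2.imread('pics/side19.png');a=cv2.resize(im[300:400,430:530],None,fx=4,fy=4,interpolation=cv2.INTER_CUBIC)
im=cv2.imread('pics/scene19.png');b=cv2.resize(im[260:360,90:190],None,fx=4,fy=4,interpolation=cv2.INTER_CUBIC)
cv2.imwrite('pics/c20.png',np.hstack([a,b]))
E
```

```text
16.92 [0.1277, 0.1527, 0.4453, 1.8809, 0.0419, 0.5159, -1.7518] [0.5367, -0.3705, 0.2449] [0.1, 0.2, -1.3] 0.0257
[[0.626, -0.643, 0.441], [-0.526, -0.766, -0.37], [0.575, -0.0, -0.818]]
pred foot [ 0.5309 -0.3653  0.0947] axis [-0.001  0.     1.   ]
scene pred px [131.1 307.9]
   copper [132.4, 308.3] [128, 305, 8, 6, 21]
side pred px [486.6 368.9]
   copper [486.7, 369.6] [483, 367, 9, 6, 26]
tri copper (array([ 0.53150549, -0.36427225,  0.09560072]), [0.9, 0.9])
```

View pics/c20.png

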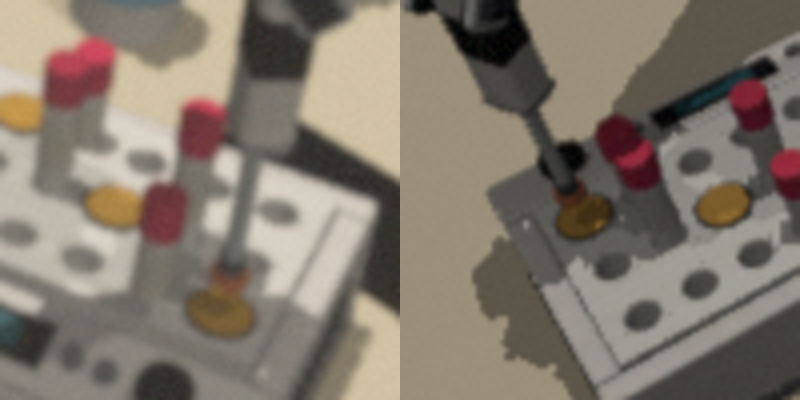

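Call:
drive_tool(
  series=[-0.0018,0,0.0026,0,0,0,255,-0.0018,0,0.0026,0,0,0,255,-0.0018,0,0.0026,0,0,0,255,-0.0018,0,0.0026,0,0,0,255,-0.0014,0,0.002,0,0,0,255],
)

```text
t: 17.43
tool_pos: [0.5356, -0.37, 0.227]
ee_rot: [[0.628, -0.643, 0.437], [-0.528, -0.765, -0.369], [0.572, 0.001, -0.82]]
force: [-0.8, 1.0, -0.0]
grip_width: 0.0254
```

Call:
drive_tool(
  series=[-0.0006,0,0.0008,0,0,0,255,-0.0006,0,0.0008,0,0,0,255,-0.0006,0,0.0008,0,0,0,255,0,0,0,0,0,0,255,0,0,0,0,0,0,255],
)

```text
t: 17.85
tool_pos: [0.5358, -0.3701, 0.2251]
ee_rot: [[0.628, -0.644, 0.438], [-0.527, -0.765, -0.369], [0.573, 0.0, -0.82]]
force: [-1.4, 0.3, 0.8]
grip_width: 0.0252
```

```bash
python3 snap.py 20; python3 -c "
from cell import sense
s=sense();print(s['force'],s['ft_torque'])"
```

```text
17.85 [0.1353, 0.1737, 0.4411, 1.9095, 0.0288, 0.4707, -1.7439] [0.5358, -0.3701, 0.2251] [-1.4, 0.3, 0.8] 0.0252
[[0.628, -0.644, 0.438], [-0.527, -0.765, -0.369], [0.573, 0.0, -0.82]]
[-1.4213531   0.27721076  0.81256432] [ 0.61162572  0.79431378 -0.03009023]
```

Call:
drive_tool(
  series=[-0.0006,0,0.0008,0,0,0,255,0,0,0,0,0,0,255,0,0,0,0,0,0,255,0,0,0,0,0,0,255,0,0,0,0,0,0,255],
)

```text
t: 18.27
tool_pos: [0.536, -0.3703, 0.2242]
ee_rot: [[0.627, -0.644, 0.439], [-0.527, -0.765, -0.369], [0.573, 0.0, -0.819]]
force: [-1.7, -0.0, 1.7]
grip_width: 0.0255
```

Call:
drive_tool(
  series=[0,0,0,0,0,0,255,0,0,0,0,0,0,255,0,0,0,0,0,0,255,0,0,0,0,0,0,255,0,0,0,0,0,0,255],
)

```text
t: 18.68
tool_pos: [0.5359, -0.3702, 0.224]
ee_rot: [[0.627, -0.643, 0.438], [-0.527, -0.765, -0.369], [0.573, 0.0, -0.819]]
force: [-0.9, -0.1, 1.3]
grip_width: 0.0258
```

```bash
python3 snap.py 21 scene side; python3 ft.py 21; python3 - <<'E'
import cv2,numpy as np
im=cv2.imread('pics/side21.png');a=cv2.resize(im[310:410,430:530],None,fx=4,fy=4,interpolation=cv2.INTER_CUBIC)
im=cv2.imread('pics/scene21.png');b=cv2.resize(im[260:360,90:190],None,fx=4,fy=4,interpolation=cv2.INTER_CUBIC)
cv2.imwrite('pics/c21.png',np.hstack([a,b]))
E
python3 mv.py 0 0 40 5
```

```text
18.68 [0.1357, 0.1751, 0.4408, 1.9109, 0.0281, 0.4676, -1.7434] [0.5359, -0.3702, 0.224] [-0.9, -0.1, 1.3] 0.0258
[[0.627, -0.643, 0.438], [-0.527, -0.765, -0.369], [0.573, 0.0, -0.819]]
pred foot [ 0.5303 -0.3651  0.0745] axis [ 0.001 -0.     1.   ]
scene pred px [134.2 313.6]
   copper [135.8, 313.1] [132, 310, 7, 6, 17]
side pred px [484.5 378.1]
   copper [484.3, 377.3] [481, 375, 8, 5, 24]
tri copper (array([ 0.53096649, -0.36284732,  0.07791172]), [1.1, 1.1])
n 5 dist 0.04 ang 0.0
[0.00458, 0.0, -0.00656, 0.0, 0.0, 0.0]
1mm down [-0.00057  0.       0.00082]
```

View pics/c21.png

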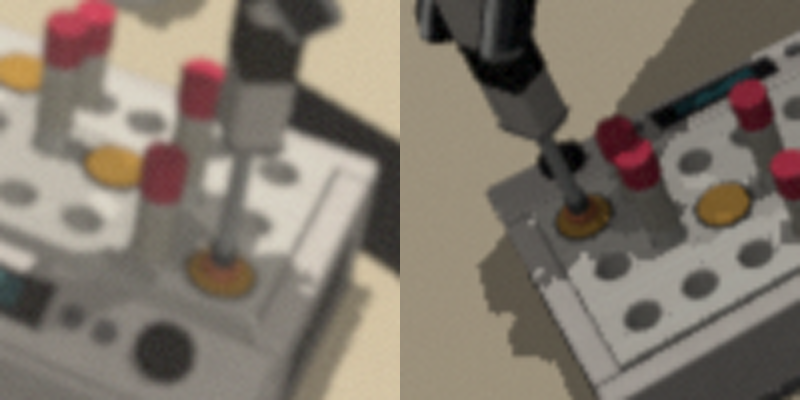

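```bash
python3 mv.py 0 0 85 5|sed -n 2p;python3 mv.py 17 68.3 0 5|sed -n 2p;python3 mv.py 0 0 -70 5|sed -n 2p
```

```text
[0.00974, 1e-05, -0.01393, 0.0, 0.0, 0.0]
[-0.00507, -0.01264, -0.00355, 0.0, 0.0, 0.0]
[-0.00802, -1e-05, 0.01147, 0.0, 0.0, 0.0]
```

Call:
drive_tool(
  series=[0.0097,0,-0.0139,0,0,0,255,0.0097,0,-0.0139,0,0,0,255,0.0097,0,-0.0139,0,0,0,255,0.0097,0,-0.0139,0,0,0,255,0.0097,0,-0.0139,0,0,0,255],
)

```text
t: 19.2
tool_pos: [0.5348, -0.3693, 0.3076]
ee_rot: [[0.629, -0.644, 0.436], [-0.528, -0.765, -0.367], [0.57, 0.001, -0.822]]
force: [0.3, -0.1, -0.5]
grip_width: 0.0256
```

Call:
drive_tool(
  series=[-0.0051,-0.0126,-0.0035,0,0,0,255,-0.0051,-0.0126,-0.0035,0,0,0,255,-0.0051,-0.0126,-0.0035,0,0,0,255,-0.0051,-0.0126,-0.0035,0,0,0,255,-0.0051,-0.0126,-0.0035,0,0,0,255],
)

```text
t: 19.62
tool_pos: [0.5518, -0.3007, 0.3066]
ee_rot: [[0.629, -0.644, 0.436], [-0.528, -0.765, -0.368], [0.57, 0.001, -0.822]]
force: [0.2, -0.7, -1.9]
grip_width: 0.0251
```

Call:
drive_tool(
  series=[0,0,0,0,0,0,255,0,0,0,0,0,0,255,0,0,0,0,0,0,255,0,0,0,0,0,0,255,0,0,0,0,0,0,255],
)

```text
t: 20.03
tool_pos: [0.5518, -0.3034, 0.3082]
ee_rot: [[0.627, -0.645, 0.437], [-0.529, -0.764, -0.37], [0.572, 0.001, -0.82]]
force: [-0.5, 0.2, -0.9]
grip_width: 0.0251
```

```bash
python3 snap.py 22 scene side; python3 ft.py 22; python3 - <<'E'
import cv2,numpy as np
im=cv2.imread('pics/side22.png');a=cv2.resize(im[270:370,410:510],None,fx=4,fy=4,interpolation=cv2.INTER_CUBIC)
im=cv2.imread('pics/scene22.png');b=cv2.resize(im[250:350,120:220],None,fx=4,fy=4,interpolation=cv2.INTER_CUBIC)
cv2.imwrite('pics/c22.png',np.hstack([a,b]))
E
```

```text
20.03 [-0.0129, 0.0587, 0.404, 1.8118, 0.2442, 0.7063, -2.0284] [0.5518, -0.3034, 0.3082] [-0.5, 0.2, -0.9] 0.0251
[[0.627, -0.645, 0.437], [-0.529, -0.764, -0.37], [0.572, 0.001, -0.82]]
pred foot [ 0.5463 -0.2978  0.1588] axis [ 0.001 -0.     1.   ]
scene pred px [157.8 284.1]
   copper [159.0, 285.1] [155, 282, 8, 6, 27]
side pred px [464.6 313.7]
   copper [445.6, 313.9] [442, 309, 12, 13, 20]
   copper [457.7, 314.4] [457, 311, 3, 8, 10]
   copper [464.8, 314.7] [462, 313, 7, 4, 19]
   copper [483.5, 328.0] [480, 325, 6, 8, 10]
tri copper (array([ 0.53281451, -0.2859453 ,  0.15308559]), [13.4, 13.4])
```

View pics/c22.png

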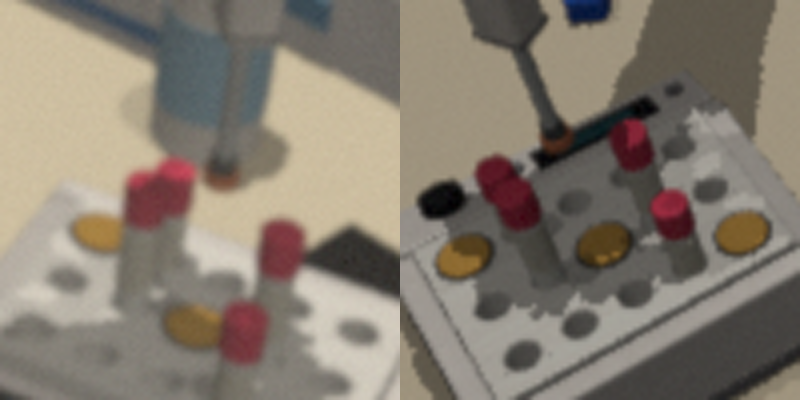

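```bash
python3 mv.py 1.4 1.2 -70 5|sed -n 2p
```

```text
[-0.00797, -0.00037, 0.01151, 0.0, 0.0, 0.0]
```

Call:
drive_tool(
  series=[-0.008,-0.0004,0.0115,0,0,0,255,-0.008,-0.0004,0.0115,0,0,0,255,-0.008,-0.0004,0.0115,0,0,0,255,-0.008,-0.0004,0.0115,0,0,0,255,-0.008,-0.0004,0.0115,0,0,0,255],
)

```text
t: 20.55
tool_pos: [0.5538, -0.3009, 0.2377]
ee_rot: [[0.627, -0.644, 0.438], [-0.528, -0.765, -0.369], [0.573, 0.0, -0.82]]
force: [-0.1, 0.2, -1.9]
grip_width: 0.025
```

Call:
drive_tool(
  series=[-0.0012,0,0.0018,0,0,0,255,-0.0012,0,0.0018,0,0,0,255,-0.0012,0,0.0018,0,0,0,255,0,0,0,0,0,0,255,0,0,0,0,0,0,255],
)

```text
t: 20.97
tool_pos: [0.5546, -0.3009, 0.2328]
ee_rot: [[0.627, -0.644, 0.439], [-0.527, -0.765, -0.369], [0.574, -0.0, -0.819]]
force: [-0.4, 1.0, -0.7]
grip_width: 0.0252
```

```bash
python3 snap.py 23 scene side; python3 ft.py 23; python3 - <<'E'
import cv2,numpy as np
im=cv2.imread('pics/side23.png');a=cv2.resize(im[300:400,410:510],None,fx=4,fy=4,interpolation=cv2.INTER_CUBIC)
im=cv2.imread('pics/scene23.png');b=cv2.resize(im[250:350,120:220],None,fx=4,fy=4,interpolation=cv2.INTER_CUBIC)
cv2.imwrite('pics/c23.png',np.hstack([a,b]))
E
```

```text
20.97 [-0.0082, 0.1297, 0.4095, 1.9353, 0.2615, 0.5162, -2.0773] [0.5546, -0.3009, 0.2328] [-0.4, 1.0, -0.7] 0.0252
[[0.627, -0.644, 0.439], [-0.527, -0.765, -0.369], [0.574, -0.0, -0.819]]
pred foot [ 0.5491 -0.2958  0.0833] axis [-0.001  0.     1.   ]
scene pred px [168.7 308.7]
   copper [170.5, 309.6] [167, 307, 7, 5, 16]
side pred px [459.1 347.1]
   copper [459.6, 348.1] [456, 346, 8, 5, 21]
   copper [465.5, 352.4] [464, 347, 4, 12, 19]
tri copper (array([ 0.55062641, -0.29426973,  0.08291353]), [1.5, 1.5])
```

View pics/c23.png

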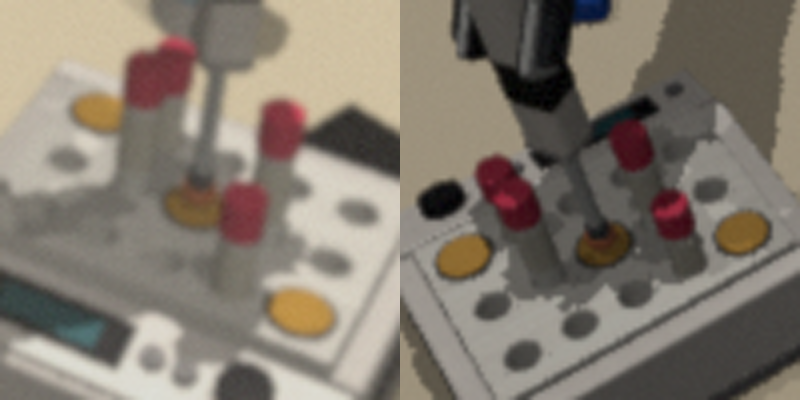

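```bash
python3 mv.py -1.8 -.7 -9 5|sed -n 2p
```

```text
[-0.00118, 0.00034, 0.00137, 0.0, 0.0, 0.0]
```

Call:
drive_tool(
  series=[-0.0012,0.0003,0.0014,0,0,0,255,-0.0012,0.0003,0.0014,0,0,0,255,-0.0012,0.0003,0.0014,0,0,0,255,-0.0012,0.0003,0.0014,0,0,0,255,-0.0012,0.0003,0.0014,0,0,0,255],
)

```text
t: 21.48
tool_pos: [0.5533, -0.301, 0.2234]
ee_rot: [[0.627, -0.643, 0.44], [-0.527, -0.766, -0.369], [0.574, -0.001, -0.819]]
force: [0.5, 1.5, 1.1]
grip_width: 0.0252
```

Call:
drive_tool(
  series=[0,0,0,0,0,0,255,0,0,0,0,0,0,255,0,0,0,0,0,0,255,0,0,0,0,0,0,255,0,0,0,0,0,0,255],
)

```text
t: 21.9
tool_pos: [0.5531, -0.301, 0.2232]
ee_rot: [[0.627, -0.643, 0.44], [-0.527, -0.766, -0.369], [0.574, -0.0, -0.819]]
force: [1.2, 0.9, 2.8]
grip_width: 0.0255
```

```bash
python3 snap.py 24 scene side; python3 ft.py 24
```

```text
21.9 [-0.0061, 0.1381, 0.4108, 1.9524, 0.2628, 0.4909, -2.0806] [0.5531, -0.301, 0.2232] [1.2, 0.9, 2.8] 0.0255
[[0.627, -0.643, 0.44], [-0.527, -0.766, -0.369], [0.574, -0.0, -0.819]]
pred foot [ 0.5476 -0.2959  0.0737] axis [-0. -0.  1.]
scene pred px [169.7 311. ]
   copper [170.9, 310.7] [168, 308, 7, 5, 18]
side pred px [458.  351.7]
   copper [458.2, 350.4] [455, 348, 8, 5, 20]
   copper [465.3, 351.8] [465, 349, 2, 8, 12]
tri copper (array([ 0.54912803, -0.29396311,  0.07787626]), [0.8, 0.8])
```

Call:
drive_tool(
  series=[0,0,0,0,0,0,255,0,0,0,0,0,0,255,0,0,0,0,0,0,255,0,0,0,0,0,0,255,0,0,0,0,0,0,255],
)

```text
t: 22.42
tool_pos: [0.5529, -0.301, 0.223]
ee_rot: [[0.627, -0.643, 0.439], [-0.527, -0.766, -0.369], [0.573, -0.0, -0.819]]
force: [1.8, 1.0, 1.2]
grip_width: 0.0252
```

Call:
drive_tool(
  series=[0.0097,0,-0.0139,0,0,0,255,0.0097,0,-0.0139,0,0,0,255,0.0097,0,-0.0139,0,0,0,255,0.0097,0,-0.0139,0,0,0,255,0.0097,0,-0.0139,0,0,0,255],
)

```text
t: 22.83
tool_pos: [0.5493, -0.3016, 0.3048]
ee_rot: [[0.631, -0.645, 0.431], [-0.53, -0.764, -0.369], [0.567, 0.004, -0.824]]
force: [0.5, -0.1, -1.6]
grip_width: 0.0251
```

```bash
python3 mv.py 16 69 0 5|sed -n 2p
```

```text
[-0.00529, -0.01261, -0.00371, 0.0, 0.0, 0.0]
```

Call:
drive_tool(
  series=[-0.0053,-0.0126,-0.0037,0,0,0,255,-0.0053,-0.0126,-0.0037,0,0,0,255,-0.0053,-0.0126,-0.0037,0,0,0,255,-0.0053,-0.0126,-0.0037,0,0,0,255,-0.0053,-0.0126,-0.0037,0,0,0,255],
)

```text
t: 23.25
tool_pos: [0.5653, -0.2325, 0.3042]
ee_rot: [[0.631, -0.646, 0.431], [-0.529, -0.764, -0.37], [0.568, 0.005, -0.823]]
force: [0.2, 0.5, -0.8]
grip_width: 0.0255
```

Call:
drive_tool(
  series=[0,0,0,0,0,0,255,0,0,0,0,0,0,255,0,0,0,0,0,0,255,0,0,0,0,0,0,255,0,0,0,0,0,0,255],
)

```text
t: 23.67
tool_pos: [0.5672, -0.2337, 0.307]
ee_rot: [[0.627, -0.646, 0.436], [-0.529, -0.764, -0.37], [0.572, 0.001, -0.82]]
force: [-0.7, -0.0, -1.3]
grip_width: 0.0256
```

```bash
python3 snap.py 25 scene side; python3 ft.py 25; python3 mv.py 0 0 -70 5 1
```

```text
23.67 [-0.1194, 0.0434, 0.3354, 1.8285, 0.3819, 0.7592, -2.2704] [0.5672, -0.2337, 0.307] [-0.7, -0.0, -1.3] 0.0256
[[0.627, -0.646, 0.436], [-0.529, -0.764, -0.37], [0.572, 0.001, -0.82]]
pred foot [ 0.5619 -0.228   0.1577] axis [ 0.002 -0.     1.   ]
scene pred px [195.6 280.9]
   copper [196.7, 281.6] [193, 278, 8, 7, 25]
side pred px [438.6 291.6]
   copper [438.9, 292.4] [436, 291, 7, 4, 14]
   copper [445.9, 313.8] [442, 310, 11, 10, 16]
tri copper (array([ 0.56298897, -0.22708014,  0.15842076]), [0.8, 0.8])
n 5 dist 0.07 ang 0.2
[-0.00801, -1e-05, 0.01148, 0.03, 0.02, -0.02]
1mm down [-0.00057  0.       0.00082]
```

```bash
python3 mv.py 1.6 1.3 -72 5
```

```text
n 5 dist 0.072 ang 0.0
[-0.00818, -0.00042, 0.01185, 0.0, 0.0, 0.0]
1mm down [-0.00057  0.       0.00082]
```

Call:
drive_tool(
  series=[-0.0082,-0.0004,0.0118,0,0,0,255,-0.0082,-0.0004,0.0118,0,0,0,255,-0.0082,-0.0004,0.0118,0,0,0,255,-0.0082,-0.0004,0.0118,0,0,0,255,-0.0082,-0.0004,0.0118,0,0,0,255],
)

```text
t: 24.18
tool_pos: [0.5694, -0.2311, 0.235]
ee_rot: [[0.627, -0.644, 0.438], [-0.528, -0.765, -0.369], [0.573, 0.0, -0.82]]
force: [0.2, 0.3, -1.8]
grip_width: 0.0256
```

Call:
drive_tool(
  series=[0,0,0,0,0,0,255,0,0,0,0,0,0,255,0,0,0,0,0,0,255,0,0,0,0,0,0,255,0,0,0,0,0,0,255],
)

```text
t: 24.6
tool_pos: [0.5704, -0.2309, 0.237]
ee_rot: [[0.626, -0.644, 0.44], [-0.527, -0.765, -0.369], [0.574, -0.001, -0.819]]
force: [0.6, 0.5, -1.4]
grip_width: 0.0251
```

```bash
python3 snap.py 26 scene side; python3 ft.py 26; python3 mv.py 0 0 -12 5;python3 - <<'E'
import cv2,numpy as np
im=cv2.imread('pics/side26.png');a=cv2.resize(im[270:370,390:490],None,fx=4,fy=4,interpolation=cv2.INTER_CUBIC)
im=cv2.imread('pics/scene26.png');b=cv2.resize(im[250:350,150:250],None,fx=4,fy=4,interpolation=cv2.INTER_CUBIC)
cv2.imwrite('pics/c26.png',np.hstack([a,b]))
E
```

```text
24.6 [-0.1196, 0.1087, 0.3429, 1.9441, 0.4351, 0.5867, -2.3612] [0.5704, -0.2309, 0.237] [0.6, 0.5, -1.4] 0.0251
[[0.626, -0.644, 0.44], [-0.527, -0.765, -0.369], [0.574, -0.001, -0.819]]
pred foot [ 0.5646 -0.2257  0.087 ] axis [-0. -0.  1.]
scene pred px [203.9 304. ]
   copper [205.2, 304.8] [201, 302, 8, 6, 20]
side pred px [434.7 321.9]
   copper [446.4, 313.2] [442, 310, 12, 9, 15]
   copper [457.4, 315.0] [457, 312, 2, 7, 7]
   copper [435.6, 322.8] [432, 321, 8, 4, 19]
tri copper (array([ 0.58396283, -0.22793292,  0.1054541 ]), [5.8, 5.8])
n 5 dist 0.012 ang 0.0
[-0.00138, 0.0, 0.00197, 0.0, 0.0, 0.0]
1mm down [-0.00057  0.       0.00082]
```

View pics/c26.png

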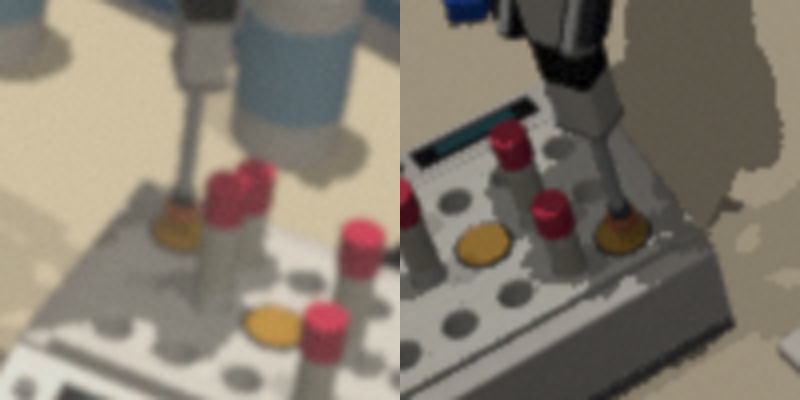

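```bash
python3 mv.py -1 -1.5 -12.8 5
```

```text
n 5 dist 0.0129 ang 0.0
[-0.00144, 0.00036, 0.00212, 0.0, 0.0, 0.0]
1mm down [-0.00057  0.       0.00082]
```

Call:
drive_tool(
  series=[-0.0014,0.0004,0.0021,0,0,0,255,-0.0014,0.0004,0.0021,0,0,0,255,-0.0014,0.0004,0.0021,0,0,0,255,-0.0014,0.0004,0.0021,0,0,0,255,-0.0014,0.0004,0.0021,0,0,0,255],
)

```text
t: 25.12
tool_pos: [0.569, -0.232, 0.2231]
ee_rot: [[0.627, -0.643, 0.439], [-0.527, -0.766, -0.368], [0.573, -0.0, -0.819]]
force: [-0.7, 0.2, 1.9]
grip_width: 0.0257
```

Call:
drive_tool(
  series=[0,0,0,0,0,0,255,0,0,0,0,0,0,255,0,0,0,0,0,0,255,0,0,0,0,0,0,255,0,0,0,0,0,0,255],
)

```text
t: 25.53
tool_pos: [0.569, -0.2321, 0.2232]
ee_rot: [[0.627, -0.643, 0.439], [-0.527, -0.766, -0.368], [0.573, -0.0, -0.819]]
force: [-0.3, 0.9, 2.6]
grip_width: 0.0254
```

```bash
python3 snap.py 27 scene side; python3 ft.py 27; python3 - <<'E'
import cv2,numpy as np
im=cv2.imread('pics/side27.png');a=cv2.resize(im[270:370,390:490],None,fx=4,fy=4,interpolation=cv2.INTER_CUBIC)
im=cv2.imread('pics/scene27.png');b=cv2.resize(im[250:350,150:250],None,fx=4,fy=4,interpolation=cv2.INTER_CUBIC)
cv2.imwrite('pics/c27.png',np.hstack([a,b]))
E
```

```text
25.53 [-0.1172, 0.1226, 0.347, 1.9657, 0.4441, 0.553, -2.3738] [0.569, -0.2321, 0.2232] [-0.3, 0.9, 2.6] 0.0254
[[0.627, -0.643, 0.439], [-0.527, -0.766, -0.368], [0.573, -0.0, -0.819]]
pred foot [ 0.5633 -0.227   0.0737] axis [ 0. -0.  1.]
scene pred px [204.5 307.6]
   copper [205.4, 307.1] [202, 304, 7, 6, 20]
side pred px [434.  328.2]
   copper [446.4, 313.9] [442, 310, 13, 12, 21]
   copper [433.9, 326.8] [431, 325, 7, 4, 14]
tri copper (array([ 0.58624111, -0.22775419,  0.10190892]), [4.7, 4.7])
```

View pics/c27.png

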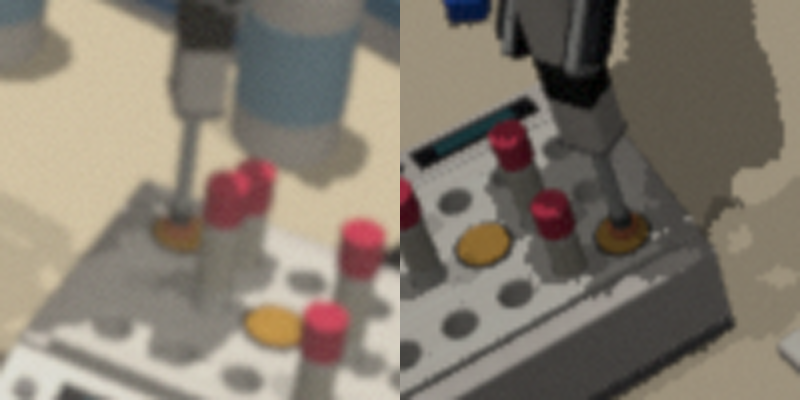

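Centred on pad 3 with about 4 N of force. I'll hold a little longer and then lift away.

Call:
drive_tool(
  series=[0,0,0,0,0,0,255,0,0,0,0,0,0,255,0,0,0,0,0,0,255,0,0,0,0,0,0,255,0,0,0,0,0,0,255],
)

```text
t: 26.05
tool_pos: [0.5689, -0.2322, 0.223]
ee_rot: [[0.627, -0.643, 0.439], [-0.527, -0.766, -0.369], [0.573, -0.0, -0.82]]
force: [0.4, 2.0, 2.5]
grip_width: 0.0253
```

Call:
drive_tool(
  series=[0.0097,0,-0.0139,0,0,0,255,0.0097,0,-0.0139,0,0,0,255,0.0135,0,-0.0195,0,0,0,255,0.0135,0,-0.0195,0,0,0,255,0.0135,0,-0.0195,0,0,0,255],
)

```text
t: 26.47
tool_pos: [0.5663, -0.2331, 0.3268]
ee_rot: [[0.63, -0.645, 0.433], [-0.529, -0.764, -0.37], [0.569, 0.004, -0.822]]
force: [0.7, -0.3, -0.7]
grip_width: 0.0251
```

```bash
cat > p10.py <<'E'
from ik import *
T0=cur();q=np.array(sense()['q']);Rt=thermR_cradle()
A=padT([.45,-.05,.28]);B=TG.copy();B[:3,3]+=.10*Rt[:,2]
for T in(A,B): q,e,a=ik(T,q);print(T[:3,3].round(3),q.round(2),e.round(2),a.round(2))
rows(A,n=10);rows(B,T0=A,n=20)
E
python3 p10.py
```

```text
[ 0.456 -0.055  0.43 ] [-0.23 -0.23 -0.06  1.77  0.51  1.27 -2.63] 0.0 0.0
[0.443 0.297 0.206] [-0.31  0.42 -0.34  1.47  0.02  1.4  -2.31] 0.0 0.0
n 10 dist 0.2335 ang 0.4
[-0.0105, -0.0064, -0.0198, 0.03, 0.03, -0.0]
[-0.0105, -0.0064, -0.0198, 0.03, 0.03, -0.0]
[-0.0105, -0.0064, -0.0198, 0.03, 0.03, -0.0]
[-0.0105, -0.0065, -0.0198, 0.03, 0.03, -0.0]
[-0.0105, -0.0065, -0.0198, 0.03, 0.03, -0.0]
[-0.0105, -0.0065, -0.0198, 0.03, 0.03, -0.0]
[-0.0105, -0.0065, -0.0198, 0.03, 0.03, -0.0]
[-0.0105, -0.0065, -0.0198, 0.03, 0.03, -0.0]
[-0.0105, -0.0065, -0.0198, 0.03, 0.03, -0.0]
[-0.0104, -0.0065, -0.0198, 0.03, 0.03, -0.0]
n 20 dist 0.4173 ang 56.1
[-0.0161, -0.0131, 0.0024, 0.38, -2.18, -1.72]
[-0.0156, -0.0136, 0.0031, 0.38, -2.18, -1.72]
[-0.015, -0.014, 0.0038, 0.38, -2.18, -1.72]
[-0.0144, -0.0144, 0.0044, 0.38, -2.18, -1.72]
[-0.0138, -0.0148, 0.005, 0.38, -2.18, -1.72]
[-0.0132, -0.0152, 0.0057, 0.38, -2.18, -1.72]
[-0.0125, -0.0155, 0.0062, 0.38, -2.18, -1.72]
[-0.0118, -0.0158, 0.0068, 0.38, -2.18, -1.72]
[-0.011, -0.0161, 0.0073, 0.38, -2.18, -1.72]
[-0.0102, -0.0164, 0.0079, 0.38, -2.18, -1.72]
[-0.0094, -0.0166, 0.0083, 0.38, -2.18, -1.72]
[-0.0086, -0.0169, 0.0088, 0.38, -2.18, -1.72]
[-0.0077, -0.017, 0.0092, 0.38, -2.18, -1.72]
[-0.0069, -0.0172, 0.0096, 0.38, -2.18, -1.72]
[-0.006, -0.0173, 0.01, 0.38, -2.18, -1.72]
[-0.0051, -0.0174, 0.0103, 0.38, -2.18, -1.72]
[-0.0042, -0.0175, 0.0106, 0.38, -2.18, -1.72]
[-0.0032, -0.0175, 0.0109, 0.38, -2.18, -1.72]
[-0.0023, -0.0175, 0.0111, 0.38, -2.18, -1.72]
[-0.0013, -0.0175, 0.0113, 0.38, -2.18, -1.72]
```

Call:
drive_tool(
  series=[-0.0105,-0.0064,-0.0198,0.03,0.03,0,255,-0.0105,-0.0064,-0.0198,0.03,0.03,0,255,-0.0105,-0.0064,-0.0198,0.03,0.03,0,255,-0.0105,-0.0065,-0.0198,0.03,0.03,0,255,-0.0105,-0.0065,-0.0198,0.03,0.03,0,255],
)

```text
t: 26.88
tool_pos: [0.5105, -0.1439, 0.3776]
ee_rot: [[0.628, -0.644, 0.437], [-0.527, -0.765, -0.37], [0.573, 0.002, -0.82]]
force: [0.5, -0.4, -1.0]
grip_width: 0.0253
```

Call:
drive_tool(
  series=[-0.0105,-0.0065,-0.0198,0.03,0.03,0,255,-0.0105,-0.0065,-0.0198,0.03,0.03,0,255,-0.0105,-0.0065,-0.0198,0.03,0.03,0,255,-0.0105,-0.0065,-0.0198,0.03,0.03,0,255,-0.0104,-0.0065,-0.0198,0.03,0.03,0,255],
)

```text
t: 27.3
tool_pos: [0.4551, -0.055, 0.4287]
ee_rot: [[0.626, -0.643, 0.441], [-0.526, -0.766, -0.37], [0.575, -0.001, -0.818]]
force: [0.1, 1.1, -1.6]
grip_width: 0.0254
```

Call:
drive_tool(
  series=[-0.0161,-0.0131,0.0024,0.38,-2.18,-1.72,255,-0.0156,-0.0136,0.0031,0.38,-2.18,-1.72,255,-0.015,-0.014,0.0038,0.38,-2.18,-1.72,255,-0.0144,-0.0144,0.0044,0.38,-2.18,-1.72,255,-0.0138,-0.0148,0.005,0.38,-2.18,-1.72,255],
)

```text
t: 27.72
tool_pos: [0.453, 0.0331, 0.3722]
ee_rot: [[0.789, -0.522, 0.324], [-0.462, -0.852, -0.247], [0.405, 0.045, -0.913]]
force: [0.2, 0.8, -0.7]
grip_width: 0.0254
```

Call:
drive_tool(
  series=[-0.0132,-0.0152,0.0057,0.38,-2.18,-1.72,255,-0.0125,-0.0155,0.0062,0.38,-2.18,-1.72,255,-0.0118,-0.0158,0.0068,0.38,-2.18,-1.72,255,-0.011,-0.0161,0.0073,0.38,-2.18,-1.72,255,-0.0102,-0.0164,0.0079,0.38,-2.18,-1.72,255],
)

```text
t: 28.13
tool_pos: [0.4503, 0.121, 0.3163]
ee_rot: [[0.905, -0.386, 0.178], [-0.365, -0.921, -0.139], [0.218, 0.061, -0.974]]
force: [-0.0, 0.4, -0.5]
grip_width: 0.0252
```

Call:
drive_tool(
  series=[-0.0094,-0.0166,0.0083,0.38,-2.18,-1.72,255,-0.0086,-0.0169,0.0088,0.38,-2.18,-1.72,255,-0.0077,-0.017,0.0092,0.38,-2.18,-1.72,255,-0.0069,-0.0172,0.0096,0.38,-2.18,-1.72,255,-0.006,-0.0173,0.01,0.38,-2.18,-1.72,255],
)

```text
t: 28.55
tool_pos: [0.4476, 0.2089, 0.2605]
ee_rot: [[0.971, -0.241, 0.01], [-0.24, -0.969, -0.05], [0.021, 0.047, -0.999]]
force: [-0.1, 0.6, -1.7]
grip_width: 0.0256
```

Call:
drive_tool(
  series=[-0.0051,-0.0174,0.0103,0.38,-2.18,-1.72,255,-0.0042,-0.0175,0.0106,0.38,-2.18,-1.72,255,-0.0032,-0.0175,0.0109,0.38,-2.18,-1.72,255,-0.0023,-0.0175,0.0111,0.38,-2.18,-1.72,255,-0.0013,-0.0175,0.0113,0.38,-2.18,-1.72,255],
)

```text
t: 28.97
tool_pos: [0.445, 0.2967, 0.2045]
ee_rot: [[0.981, -0.096, -0.171], [-0.095, -0.995, 0.014], [-0.171, 0.002, -0.985]]
force: [-0.1, 1.0, -1.5]
grip_width: 0.0251
```

Call:
drive_tool(
  series=[0,0,0,0,0,0,255,0,0,0,0,0,0,255,0,0,0,0,0,0,255,0,0,0,0,0,0,255,0,0,0,0,0,0,255],
)

```text
t: 29.38
tool_pos: [0.4454, 0.2969, 0.2071]
ee_rot: [[0.981, -0.098, -0.165], [-0.096, -0.995, 0.016], [-0.166, -0.0, -0.986]]
force: [-0.4, -0.6, -2.1]
grip_width: 0.0256
```

```bash
python3 snap.py 28 side wrist; cat > p11.py <<'E'
from ik import *
import sys
Rt=thermR_cradle();B=TG.copy();B[:3,3]+=float(sys.argv[1])*Rt[:,2]+float(sys.argv[2])*Rt[:,0]
rows(B,n=int(sys.argv[3]));print('therm axes in tool',(TG[:3,:3].T@Rt).round(3).tolist())
E
python3 p11.py .03 .003 5
```

```text
29.38 [-0.4555, 0.4041, -0.1362, 1.4758, -0.0526, 1.3951, -2.2402] [0.4454, 0.2969, 0.2071] [-0.4, -0.6, -2.1] 0.0256
[[0.981, -0.098, -0.165], [-0.096, -0.995, 0.016], [-0.166, -0.0, -0.986]]
n 5 dist 0.0693 ang 0.4
[0.0114, 0.0001, 0.0079, -0.01, -0.08, 0.02]
[0.0114, 0.0001, 0.0079, -0.01, -0.08, 0.02]
[0.0114, 0.0, 0.0079, -0.01, -0.08, 0.02]
[0.0114, 0.0, 0.0078, -0.01, -0.08, 0.02]
[0.0115, 0.0, 0.0078, -0.01, -0.08, 0.02]
therm axes in tool [[0.574, -0.0, -0.819], [-0.0, -1.0, -0.0], [-0.819, 0.0, -0.574]]
```

View pics/side28.png

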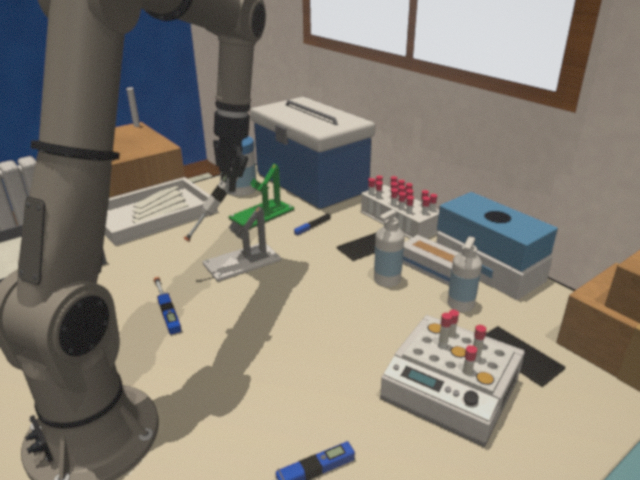

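View pics/wrist28.png

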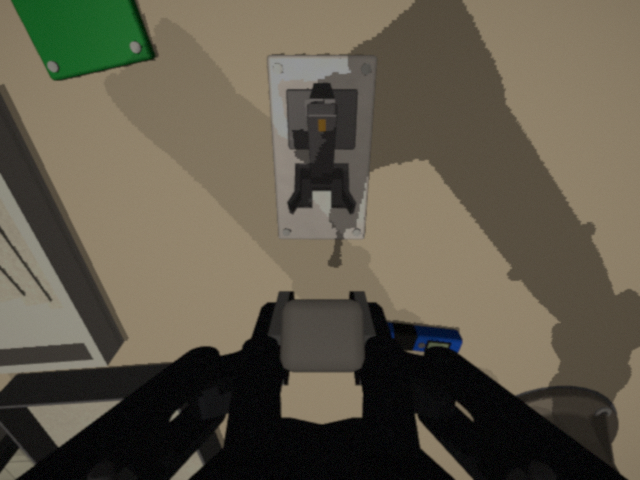

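The tool stands where it left the cradle, and the rail lines up with the handle at columns 321 and 322. I'll insert it square to the slope, set 3 mm uphill.

Call:
drive_tool(
  series=[0.0114,0.0001,0.0079,0,-0.08,0.02,255,0.0114,0.0001,0.0079,0,-0.08,0.02,255,0.0114,0,0.0079,0,-0.08,0.02,255,0.0114,0,0.0078,0,-0.08,0.02,255,0.0115,0,0.0078,0,-0.08,0.02,255],
)

```text
t: 29.9
tool_pos: [0.4954, 0.2919, 0.1558]
ee_rot: [[0.98, -0.099, -0.175], [-0.098, -0.995, 0.016], [-0.176, 0.001, -0.984]]
force: [0.3, 0.5, -1.0]
grip_width: 0.0252
```

Call:
drive_tool(
  series=[0,0,0,0,0,0,255,0,0,0,0,0,0,255,0,0,0,0,0,0,255,0,0,0,0,0,0,255,0,0,0,0,0,0,255],
)

```text
t: 30.32
tool_pos: [0.4941, 0.2934, 0.1585]
ee_rot: [[0.98, -0.097, -0.173], [-0.095, -0.995, 0.018], [-0.174, -0.001, -0.985]]
force: [0.2, -0.2, -1.8]
grip_width: 0.0254
```

```bash
python3 snap.py 29; python3 p11.py .002 .003 10
```

```text
30.32 [-0.4242, 0.525, -0.121, 1.4144, -0.0443, 1.3467, -2.1883] [0.4941, 0.2934, 0.1585] [0.2, -0.2, -1.8] 0.0254
[[0.98, -0.097, -0.173], [-0.095, -0.995, 0.018], [-0.174, -0.001, -0.985]]
n 10 dist 0.0284 ang 0.1
[0.00236, 0.00012, 0.00157, -0.0, 0.0, 0.01]
therm axes in tool [[0.574, -0.0, -0.819], [-0.0, -1.0, -0.0], [-0.819, 0.0, -0.574]]
```

Call:
drive_tool(
  series=[0.0024,0.0001,0.0016,0,0,0,255,0.0024,0.0001,0.0016,0,0,0,255,0.0024,0.0001,0.0016,0,0,0,255,0.0024,0.0001,0.0016,0,0,0,255,0.0024,0.0001,0.0016,0,0,0,255],
)

```text
t: 30.73
tool_pos: [0.5048, 0.2911, 0.1474]
ee_rot: [[0.98, -0.098, -0.174], [-0.097, -0.995, 0.017], [-0.175, 0.0, -0.985]]
force: [0.5, -0.3, -0.9]
grip_width: 0.0252
```

Call:
drive_tool(
  series=[0.0024,0.0001,0.0016,0,0,0,255,0.0024,0.0001,0.0016,0,0,0,255,0.0024,0.0001,0.0016,0,0,0,255,0.0024,0.0001,0.0016,0,0,0,255,0,0,0,0,0,0,255],
)

```text
t: 31.15
tool_pos: [0.5132, 0.2896, 0.1391]
ee_rot: [[0.98, -0.099, -0.174], [-0.097, -0.995, 0.017], [-0.175, 0.001, -0.985]]
force: [0.4, 0.0, -1.4]
grip_width: 0.0254
```

```bash
python3 snap.py 30; python3 p11.py 0 .003 5;python3 p11.py 0 0 5
```

```text
31.15 [-0.4116, 0.5717, -0.114, 1.3879, -0.0397, 1.3301, -2.1695] [0.5132, 0.2896, 0.1391] [0.4, 0.0, -1.4] 0.0254
[[0.98, -0.099, -0.174], [-0.097, -0.995, 0.017], [-0.175, 0.001, -0.985]]
n 5 dist 0.0031 ang 0.1
[0.00056, -0.00016, 0.00022, 0.01, 0.02, -0.0]
therm axes in tool [[0.574, -0.0, -0.819], [-0.0, -1.0, -0.0], [-0.819, 0.0, -0.574]]
n 5 dist 0.0038 ang 0.1
[0.00022, -0.00016, 0.00072, 0.01, 0.02, -0.0]
therm axes in tool [[0.574, -0.0, -0.819], [-0.0, -1.0, -0.0], [-0.819, 0.0, -0.574]]
```

Call:
drive_tool(
  series=[0.0006,-0.0001,0.0003,0,0,0,255,0.0006,-0.0001,0.0003,0,0,0,255,0.0006,-0.0001,0.0003,0,0,0,255,0.0006,-0.0001,0.0003,0,0,0,255,0,0,0,0,0,0,255],
)

```text
t: 31.57
tool_pos: [0.5151, 0.2902, 0.1382]
ee_rot: [[0.98, -0.098, -0.174], [-0.096, -0.995, 0.017], [-0.175, -0.0, -0.985]]
force: [0.2, -0.6, -1.8]
grip_width: 0.0255
```

Call:
drive_tool(
  series=[-0.0003,0,0.0005,0,0,0,255,-0.0003,0,0.0005,0,0,0,255,-0.0003,0,0.0005,0,0,0,255,-0.0003,0,0.0005,0,0,0,255,0,0,0,0,0,0,255],
)

```text
t: 31.98
tool_pos: [0.5133, 0.2904, 0.1363]
ee_rot: [[0.98, -0.098, -0.174], [-0.096, -0.995, 0.017], [-0.175, 0.0, -0.985]]
force: [0.9, 1.0, -0.8]
grip_width: 0.0254
```

```bash
python3 snap.py 31 side wrist; python3 p11.py 0 0 5; python3 - <<'E'
import cv2
im=cv2.imread('pics/side31.png');cv2.imwrite('pics/c31.png',cv2.resize(im[140:280,180:320],None,fx=4.2,fy=4.2,interpolation=cv2.INTER_CUBIC))
E
```

```text
31.98 [-0.4122, 0.5747, -0.1144, 1.3902, -0.0397, 1.3245, -2.1692] [0.5133, 0.2904, 0.1363] [0.9, 1.0, -0.8] 0.0254
[[0.98, -0.098, -0.174], [-0.096, -0.995, 0.017], [-0.175, 0.0, -0.985]]
n 5 dist 0.001 ang 0.1
[8e-05, 1e-05, 0.00019, 0.0, 0.02, 0.0]
therm axes in tool [[0.574, -0.0, -0.819], [-0.0, -1.0, -0.0], [-0.819, 0.0, -0.574]]
```

View pics/c31.png

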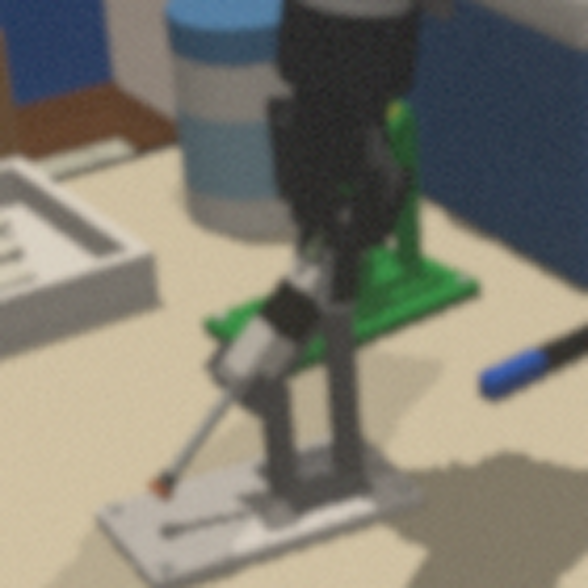

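Call:
drive_tool(
  series=[0.0002,0,0.0005,0,0,0,255,0.0002,0,0.0005,0,0,0,255,0,0,0,0,0,0,255,0,0,0,0,0,0,200,0,0,0,0,0,0,100],
)

```text
t: 32.5
tool_pos: [0.5138, 0.2904, 0.1355]
ee_rot: [[0.98, -0.098, -0.174], [-0.096, -0.995, 0.017], [-0.175, -0.0, -0.985]]
force: [0.3, 0.3, -0.0]
grip_width: 0.0359
```

Call:
drive_tool(
  series=[0,0,0,0,0,0,0,0,0,0,0,0,0,0,0,0,0,0,0,0,0,0,0,0,0,0,0,0,0,0,0,0,0,0,0],
)

```text
t: 32.92
tool_pos: [0.5138, 0.2903, 0.1354]
ee_rot: [[0.98, -0.098, -0.174], [-0.097, -0.995, 0.017], [-0.175, -0.0, -0.985]]
force: [0.8, 0.0, 0.4]
grip_width: 0.0856
```

Call:
drive_tool(
  series=[0,0,-0.02,0,0,0,0,0,0,-0.025,0,0,0,0,0,0,-0.025,0,0,0,0,0,0,-0.025,0,0,0,0,0,0,-0.025,0,0,0,0],
)

```text
t: 33.33
tool_pos: [0.5346, 0.2882, 0.2547]
ee_rot: [[0.98, -0.098, -0.174], [-0.096, -0.995, 0.017], [-0.175, 0.0, -0.985]]
force: [-0.3, -0.1, -0.6]
grip_width: 0.085
```

Call:
drive_tool(
  series=[0,0,0,0,0,0,0,0,0,0,0,0,0,0,0,0,0,0,0,0,0,0,0,0,0,0,0,0,0,0,0,0,0,0,0],
)

```text
t: 33.75
tool_pos: [0.5338, 0.288, 0.2519]
ee_rot: [[0.979, -0.098, -0.177], [-0.097, -0.995, 0.016], [-0.178, 0.002, -0.984]]
force: [1.2, 0.7, -0.1]
grip_width: 0.085
```

```bash
python3 snap.py 32 side wrist scene; python3 chk.py 32; python3 - <<'E'
import cv2,numpy as np
im=cv2.imread('pics/side32.png');a=cv2.resize(im[170:280,190:300],(400,400),interpolation=cv2.INTER_CUBIC)
im=cv2.imread('pics/scene32.png');b=cv2.resize(im[160:270,350:460],(400,400),interpolation=cv2.INTER_CUBIC)
cv2.imwrite('pics/c32.png',np.hstack([a,b]))
E
```

```text
33.75 [-0.406, 0.5484, -0.1071, 1.1456, -0.0433, 1.5989, -2.1686] [0.5338, 0.288, 0.2519] [1.2, 0.7, -0.1] 0.085
[[0.979, -0.098, -0.177], [-0.097, -0.995, 0.016], [-0.178, 0.002, -0.984]]
scene foot [398.7 216.1] end top edge [428.1 204.2] end [428.9 209.2] shoulder top [407.8 209.5]
side foot [217.9 256.7] end top edge [263.6 186.9] end [266.7 189.2] shoulder top [232.4 230.1]
wrist foot [320.5 274.8] end top edge [320.3 237.1] end [320.3 220.3] shoulder top [320.5 273.2]
scene [388.5, 189.0] 10
scene [398.1, 215.3] 9
side [217.6, 255.9] 9
wrist [319.3, 279.3] 55
```

View pics/c32.png

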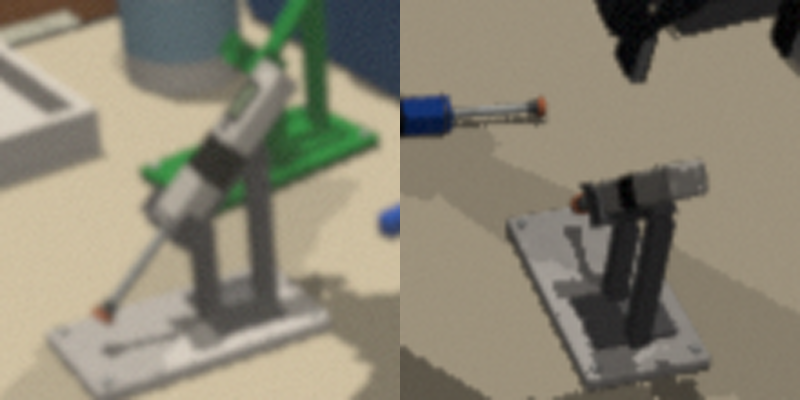

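View pics/scene32.png

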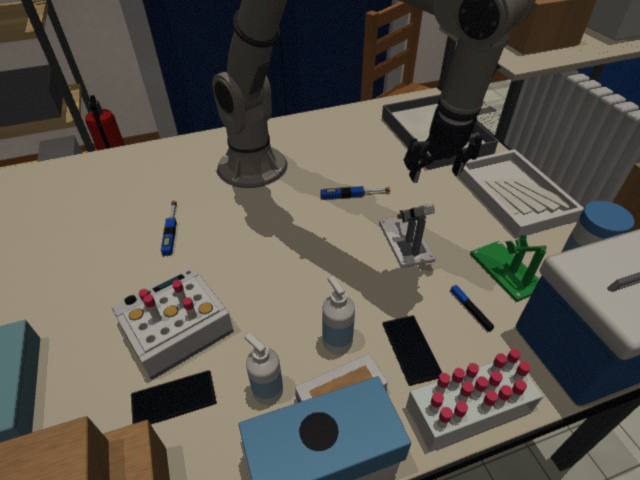

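```bash
python3 -c "
from cell import hand_in
print(hand_in())"
```

```text
the job is handed in; nothing more can be done
None
```

The white thermometer was docked in the black cradle and released, then pressed upright on the three pads in order, and put back in the cradle. The job was handed in at about 34 s; `hand_in()` reports no verdict.

- **Pressing:** Each pad was held for roughly a second at about 3–4 N, an estimated 3–4 mm of spring travel. Where the two cameras could place the foot, it was within about 1–2 mm of the pad's centre. The tool held the axis vertical to within about 1 degree.
- **Home position:** At the end the foot's pixels in the scene and side pictures were within about 1 px of the computed home position. The wrist picture was off by about 5 px, as it had been after the first docking. I put that down to which part of the copper foot the wrist camera sees.
- **Pad 3:** The automatic two-camera fix picked up a red tube cap by mistake. I used the raw pixels of the foot instead, and they lay within 1 px of the pad's centre in both views.
- **Everything else:** In the last scene picture the tubes, bottles, phones, carton and marker stand where they started, and the gripper is open and clear of everything.

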